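Reload an interlocked tube roller and close its guard

ROBOT

A 6-joint arm with a two-finger parallel gripper is mounted at the origin on the work surface; the furniture and walls round the work are solid. World frame = base frame: x ahead of the robot, y to its left, z up, the work surface at z = 0. Lengths are in mm, angles in rad, forces in N, time in s.
With the tool pointing down it reaches from about 275 to 1000 mm from the base axis. Payload 8.4 kg.
Tool frame: the origin (TCP) lies midway between the tips of the shut fingers; the grasp point (between the pads) lies 19 mm behind it; y points along the fingers, z is the direction in which the jaws open and shut, and the axes are right-handed (so a half turn about y gives the same grasp; the last joint's range is limited). The gripper opens to 85 mm and grips with 20 to 120 N. Pads are 22 mm wide; open, the fingers measure 114 mm over their backs; the gripper's body (76 mm by 85 mm) begins 54 mm behind the grasp point. The pads swing forward as they close: fully open they stand 13 mm farther back than shut.
Start: joints at [1.1, 0.353, 1.633, -0, 1.155, -0.002], TCP at [282.384, 557.573, 231.281] pointing down, gripper open.
Joint ranges: [-2.63, 2.63], [-0.92, 2.1], [0.06, 2.66], [-1.3, 4.44], [0, 2.69], [-3.02, 3.02]. Speed limits (rad/s): [2.22, 2.22, 2.79, 3.14, 3.14, 3.14].

INTERFACE

Orientations are given as [roll, pitch, yaw] about the fixed x, y, z axes, in that order (R = Rz(yaw) Ry(pitch) Rx(roll)).
In Python, from rig import r gives the robot as it stands. The module is installed in compiled form; this text tells all that it offers.
- The arm moves only by the tool apply_moves, never from a script. Its argument "plan" is text: rows parted by semicolons, each of 7 numbers parted by spaces: the shift along the tool's x, y, z in cm, then the turn, a rotation vector about the tool's x, y, z in degrees, then the closure, from 0 (fully open) to 1 (shut). A call has 1 to 20 rows; each row shifts and turns the pose as measured when the row begins, along the tool's axes as they then stand; what a row does not reach is not made up. A row lasts 1/10 s, in which the tool goes at most 50 mm and 8.59 degrees, less where a joint would pass 70% of its speed; a pose out of reach is approached as far as the arm can. A call is refused whole if a number of a shift passes 5 or a number of a turn 8.59, either way. A call with a gripper value outside its range is refused whole. The fingers move at their own pace and stop on an object; "squeeze" is the grip in N (left out, the last holds). Time passes only in rows, so rows that do not move let the fingers close. It gives the time, the measured TCP pose, the force and the opening at its end, in the units of the state.
- r.sense(): the state, without advancing time (a new reading comes with each control period).
- r.grab_frame(name): name is "scene" or "side" or "wrist"; returns the picture (420x560x3 uint8, blue, green, red); there is no depth.
- r.get_calibration(name): a dict with "vertical_fov" (degrees; the focal length in pixels is half the picture's height over the tangent of half this angle, whatever the lens; pixels are square), "cx", "cy" (the principal point, pixels), "D" ([k1, k2, p1, p2, k3] as OpenCV has them; the pictures are not rectified), "R" (3x3) and "t" (3): a world point X has camera coordinates R X + t; the wrist camera has in their place "hand_eye" (4x4, takes a point from camera to tool coordinates, whose origin is the TCP and whose axes are the tool frame's). Camera axes: x right, y down, z forward; pixel columns grow to the right and rows downward; lengths in mm; the calibration is good to about 2 mm. A picture is of the moment at which its call begins: read the wrist's pose just before it. get_calibration takes no time and is no camera call.
- r.sign_off(): hands the job in, once; it reports no verdict.
The state is a dict: "clock": time; "qpos": joint angles; "qvel": joint speeds; "joint_efforts": joint torques, N m; "eef_pos": TCP position; "tcp_rot": TCP orientation; "contact_force": force on the tool from outside, world axes, zero at the start; "wrist_torque": the same for the moment, N m; "opening": opening from 0.0 (shut) to 1.0 (fully open).
Only numpy, scipy, OpenCV 4.12 (cv2) and the standard library are available. Lean on these libraries where they do the work, as an engineer would, in place of code of your own. Each camera call takes 0.05 s, during which the arm holds its last target. There are 200 camera calls.

TASK

Make the tube roller ready and start it. First lift the clear guard straight up out of the interlock switch and stand it in the black parking stand; then lay each glass roller tube that lies beside the roller into a pair of open slots of the roller so that both its pins rest on the bottoms of the slots, gripping the glass gently so that it does not break. With all tubes in, put the guard back with its tongue pushed straight into the interlock switch, fully home, and only then press the green start button; leave the glassware and bottle standing around where they are.

Things in the scene. Friction and masses are not known exactly. Their poses are not given: they have to be found in the camera images.
- roller: tube roller, fixed: blue base 180 x 92 x 16 mm (x, y, z); two 6 mm upright plates at y = -40 and +40 mm, each with 3 open-topped slots 13 mm wide, mouths flared to about 25 mm. Origin: centre of the base's underside; x points away from the robot, about 45 degrees to its right. At the near end: the red interlock switch (x -128 mm) and the start box (x -183 mm), 44 x 50 mm, 60 high.
- station0 (a point): near station (a pair of facing slots): where a tube's middle lies when both pins rest on the slot bottoms, tube along the roller's y; 52 mm above the worktop. Axes as the roller's. The forks reach 24 mm above this point; stations 58 mm apart. Play of a seated tube: 2 mm across, 3 mm along.
- station1 (a point): middle station (a pair of facing slots): where a tube's middle lies when both pins rest on the slot bottoms, tube along the roller's y; 52 mm above the worktop. Axes as the roller's. The forks reach 24 mm above this point; stations 58 mm apart. Play of a seated tube: 2 mm across, 3 mm along.
- station2 (a point): far station (a pair of facing slots): where a tube's middle lies when both pins rest on the slot bottoms, tube along the roller's y; 52 mm above the worktop. Axes as the roller's. The forks reach 24 mm above this point; stations 58 mm apart. Play of a seated tube: 2 mm across, 3 mm along.
- switch_slot (a point): middle of the slot's mouth in the top of the red interlock switch (34 x 46 mm, top 50 mm above the worktop). Slot straight down, 28 mm deep, 6.6 mm wide along the roller's x, 20.6 mm long along its y; 2 mm chamfer. Axes as the roller's.
- stand: parking stand, fixed, in the row with the tubes: black block 32 (x) x 50 (y) mm on a dark foot 38 x 60 mm, 34 mm high in all, a wide slot in its top. Origin: centre of its underside; axes about as the roller's.
- stand_slot (a point): middle of the mouth of the stand's slot, at its top, 34 mm above the worktop; slot 10 mm wide along the stand's x, 26 mm long along its y, 26 mm deep. Axes as the stand's.
- guard: guard, loose, 160 g, first in the switch. Clear panel 4 x 100 x 50 mm (x, y, z), yellow edges; yellow grip block on top, 18 x 60 x 28 mm, 59-87 mm above the origin: pinch across x. Black foot 26 x 42 x 10 mm; steel tongue 4 x 18 mm, 22 mm down from it, tapered. Origin: centre of the foot's underside, z up; at switch_slot when fully home, at stand_slot when parked. A half turn is no matter.
- tube0: glass roller tube, square blue end caps, 90 g; None if absent. Origin: its middle, on the axis, 16 mm above the surface the caps lie on; y along the tube. Barrel 22 mm dia, 50 mm long between caps 32 x 9 x 32 mm (68 mm over both); steel end pins 9 mm dia, 92 mm over both. Grip the barrel's middle with 20-30 N: the glass breaks if all finger forces on it add up to over 90 N (45 N a finger).
- tube1: glass roller tube, square orange end caps, 90 g; None if absent. Origin: its middle, on the axis, 16 mm above the surface the caps lie on; y along the tube. Barrel 22 mm dia, 50 mm long between caps 32 x 9 x 32 mm (68 mm over both); steel end pins 9 mm dia, 92 mm over both. Grip the barrel's middle with 20-30 N: the glass breaks if all finger forces on it add up to over 90 N (45 N a finger).
- tube2: glass roller tube, square green end caps, 90 g; None if absent. Origin: its middle, on the axis, 16 mm above the surface the caps lie on; y along the tube. Barrel 22 mm dia, 50 mm long between caps 32 x 9 x 32 mm (68 mm over both); steel end pins 9 mm dia, 92 mm over both. Grip the barrel's middle with 20-30 N: the glass breaks if all finger forces on it add up to over 90 N (45 N a finger).
- start (a joint): travel of the green start button, 24 mm in diameter, on the start box: 0 released, 0.006 m fully pressed; counts as pressed from 0.004 m. A spring of about 5 N pushes it back.
- start_top (a point): the middle of the start button's top face; press straight down.
- monitor_back (a point): right rear corner of the back of a big fixed monitor on the left: its back face runs from here towards the robot's left side (y about 0.21 m, x 0 to 0.39 m, z up to 0.37 m). It stands close to the base: an arm with a shoulder sticking out to the left must not turn its base towards it (the 6-joint arm: base joint below -0.82 rad); lean the tool up to 30 degrees instead.
- beaker: bystander: a clear beaker 65 mm wide, 78 mm high, beyond the roller; origin at the centre of its underside. Not to be moved.
- white_bottle: bystander: a white reagent bottle 60 mm wide, 140 mm high, at the back right of the bench; origin at the centre of its underside. Not to be moved.
- small_flask: bystander: a small volumetric flask 49 mm wide, 159 mm high, to the left of the roller; origin at the centre of its underside. Not to be moved.

How it is judged:
By the outcome, as a careful person would: the job done as asked, in the order asked, and still so for the second after the job is handed in, with the robot touching nothing.
Of tube0, tube1, tube2 only 2 to 3 are there at a start; the rules pass over those that are not, and their reading is None.
At some moment in a run one of tube0, tube1, tube2 may be knocked a few centimetres aside while the robot is not near it.
It also fails if it takes over 210 s, if anything falls off the work surface, if the arm or the gripper's body presses on something with over 40 N, if the wrist force passes 120 N, or if a joint passes its speed limit or range.

## Working session

There is one attempt and no reset: what is moved stays moved. The work goes in short steps, Python scripts to look and compute and a tool call to move; the robot and the scene stay as the last step left them, time stands still between calls to the robot, and variables do not carry over. Pictures are saved under pics/ and viewed, about 12 in all and at most 16, crops included, and the job is handed in when it is done.

Besides the shell and the picture viewer there is one more tool, called after "Call:" as name(argument=value, ...), one argument or row to a line, values as JSON. apply_moves: Moves the arm, as the interface text tells. Its arguments: {"type":"object","properties":{"plan":{"type":"string"},"squeeze":{"type":"number"}},"required":["plan"]}

```bash
mkdir -p pics; ls
cat > h.py <<'E'
from rig import r
import numpy as np, cv2
from scipy.spatial.transform import Rotation as Ro
np.set_printoptions(precision=2,suppress=True)
def tool():
    s=r.sense(); return Ro.from_euler('xyz',s['tcp_rot']).as_matrix(), np.array(s['eef_pos'])
def cam(name):
    c=r.get_calibration(name); f=210/np.tan(np.radians(c['vertical_fov'])/2)
    K=np.array([[f,0,c['cx']],[0,f,c['cy']],[0,0,1.]])
    if name=='wrist':
        H=np.array(c['hand_eye']); T,p=tool()
        Rw=(T@H[:3,:3]).T; t=-Rw@(T@H[:3,3]+p)
    else: Rw=np.array(c['R']); t=np.array(c['t']).ravel()
    return K,np.array(c['D'],float),Rw,t
def grab(name,fn=None):
    C=cam(name); im=np.array(r.grab_frame(name)); 
    if fn: cv2.imwrite(f'pics/{fn}.png',im)
    return im,C
def ray(C,uv):
    K,D,R,t=C; n=cv2.undistortPoints(np.array(uv,float).reshape(-1,1,2),K,D).reshape(-1,2)
    d=np.c_[n,np.ones(len(n))]@R; return -R.T@t,d
def onz(C,uv,z):
    o,d=ray(C,uv); return o+d*((z-o[2])/d[:,2])[:,None]
def proj(C,X):
    K,D,R,t=C; return cv2.projectPoints(np.array(X,float).reshape(-1,3),cv2.Rodrigues(R)[0],t,K,D)[0].reshape(-1,2)
E
python3 - <<'E'
from h import *
a,C=grab('scene','s0'); b,D=grab('side','d0'); w,W=grab('wrist','w0')
print(r.sense())
for n,c in zip('sdw',(C,D,W)): print(n,c[0][0,0],'pos',-c[2].T@c[3],'fwd',c[2][2], 'D',c[1])
print(tool()[0])
E
```

```text
pics
{'clock': 0.15, 'qpos': array([ 1.1 ,  0.35,  1.63, -0.  ,  1.16, -0.  ]), 'qvel': array([ 0.,  0., -0., -0.,  0., -0.]), 'joint_efforts': array([ -0.  , -60.56, -34.23,   0.  ,   0.01,   0.  ]), 'eef_pos': array([282.25, 557.24, 230.73]), 'tcp_rot': array([-1.57, -0.  , -0.47]), 'contact_force': array([ 0.35,  0.19, -0.41]), 'wrist_torque': array([-0.06,  0.02, -0.01]), 'opening': 0.9963324301436443}
s 437.156993950691 pos [-207.49 -646.94 1136.97] fwd [ 0.56  0.39 -0.73] D [-0.09  0.    0.    0.    0.  ]
d 406.17682595074973 pos [ -40.38 -611.99 1026.46] fwd [ 0.52  0.41 -0.75] D [-0.04  0.    0.    0.    0.  ]
w 359.7996464077517 pos [214.34 591.92 373.62] fwd [ 0.27 -0.14 -0.95] D [-0.08  0.    0.    0.    0.  ]
[[ 0.89 -0.    0.45]
 [-0.45 -0.    0.89]
 [ 0.   -1.   -0.  ]]
```

View pics/s0.png

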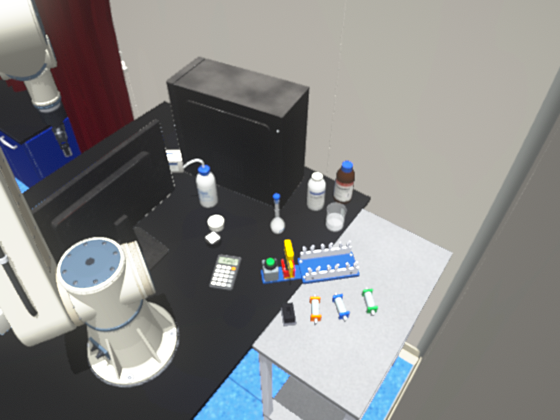

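View pics/d0.png

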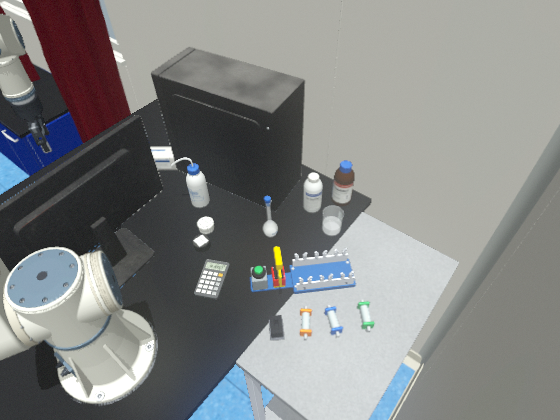

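The scene and side views show all three tubes (orange ~315,308; blue ~341,306; green ~370,300 in scene), the black stand at ~289,314, guard/switch at ~289,262, and the start box at ~270,268. Measuring coarsely.

```bash
cat >> h.py <<'E'
def mask(im,lo,hi,roi=None):
    m=cv2.inRange(cv2.cvtColor(im,cv2.COLOR_BGR2HSV),np.array(lo),np.array(hi))
    if roi:
        x0,y0,x1,y1=roi; k=np.zeros_like(m); k[y0:y1,x0:x1]=255; m&=k
    return m
def blobs(m,amin=8):
    n,l,s,c=cv2.connectedComponentsWithStats(m)
    return [(c[i].round(1).tolist(),int(s[i,4]),s[i,:4].tolist()) for i in range(1,n) if s[i,4]>=amin]
COL=dict(orange=((8,150,120),(19,255,255)),yellow=((22,150,120),(33,255,255)),green=((45,120,60),(80,255,255)),blue=((100,130,60),(125,255,255)),red=((0,150,80),(5,255,255)))
E
python3 - <<'E'
from h import *
for n,fn,roi in (('scene','s0',(230,220,400,340)),('side','d0',(220,230,400,350))):
    im=cv2.imread(f'pics/{fn}.png'); C=cam(n)
    for k,(lo,hi) in COL.items():
        for c,a,bb in blobs(mask(im,lo,hi,roi)):
            z={'yellow':120,'orange':20,'green':20,'blue':16,'red':40}[k]
            print(n,k,c,a,bb,onz(C,c,z)[0])
    cv2.imwrite(f'pics/{fn}c.png',cv2.resize(im[roi[1]:roi[3],roi[0]:roi[2]],None,fx=4,fy=4,interpolation=cv2.INTER_CUBIC))
E
```

```text
scene orange [287.9, 275.3] 9 [285, 272, 5, 6] [ 428.72 -232.07   20.  ]
scene orange [314.9, 318.0] 28 [311, 315, 10, 6] [ 353.77 -377.9    20.  ]
scene yellow [288.9, 253.5] 222 [284, 239, 10, 39] [ 435.7  -228.23  120.  ]
scene yellow [314.8, 297.5] 17 [311, 297, 9, 2] [ 355.21 -368.66  120.  ]
scene yellow [315.8, 315.5] 17 [312, 315, 9, 2] [ 311.02 -399.97  120.  ]
scene green [269.9, 261.2] 65 [266, 257, 9, 9] [ 439.23 -155.9    20.  ]
scene green [366.7, 290.6] 23 [363, 289, 9, 6] [ 520.88 -455.28   20.  ]
scene green [371.7, 308.5] 38 [367, 306, 11, 7] [ 475.3  -496.13   20.  ]
scene blue [322.3, 265.9] 784 [291, 254, 68, 29] [ 522.76 -297.87   16.  ]
scene blue [273.5, 276.9] 126 [260, 266, 30, 18] [ 400.39 -198.18   16.  ]
scene blue [336.9, 296.1] 28 [333, 294, 10, 7] [ 454.96 -391.09   16.  ]
scene blue [343.3, 314.4] 39 [339, 312, 10, 7] [ 412.99 -437.43   16.  ]
scene red [283.9, 268.0] 53 [281, 259, 8, 18] [ 432.09 -214.37   40.  ]
side orange [305.7, 331.0] 13 [300, 330, 11, 3] [ 361.5  -376.36   20.  ]
side yellow [278.1, 262.2] 212 [273, 246, 10, 41] [ 436.22 -228.53  120.  ]
side green [258.1, 269.5] 59 [254, 266, 9, 8] [ 433.04 -155.31   20.  ]
side green [363.8, 302.7] 19 [359, 302, 10, 3] [ 525.7 -455.9   20. ]
side green [369.0, 323.1] 19 [364, 322, 10, 3] [ 481.34 -497.42   20.  ]
side blue [315.9, 272.0] 828 [285, 262, 66, 26] [ 530.6  -293.48   16.  ]
side blue [264.8, 284.0] 104 [250, 275, 24, 17] [ 408.72 -200.04   16.  ]
side blue [294.7, 289.7] 9 [294, 288, 3, 4] [ 445.59 -279.03   16.  ]
side blue [330.0, 308.3] 22 [326, 307, 10, 4] [ 457.23 -390.2    16.  ]
side blue [336.8, 328.5] 22 [332, 327, 10, 4] [ 418.57 -436.77   16.  ]
side red [283.1, 270.2] 10 [283, 266, 2, 9] [ 465.24 -222.9    40.  ]
side red [274.3, 278.7] 47 [271, 268, 8, 18] [ 427.7  -220.31   40.  ]
```

View pics/s0c.png

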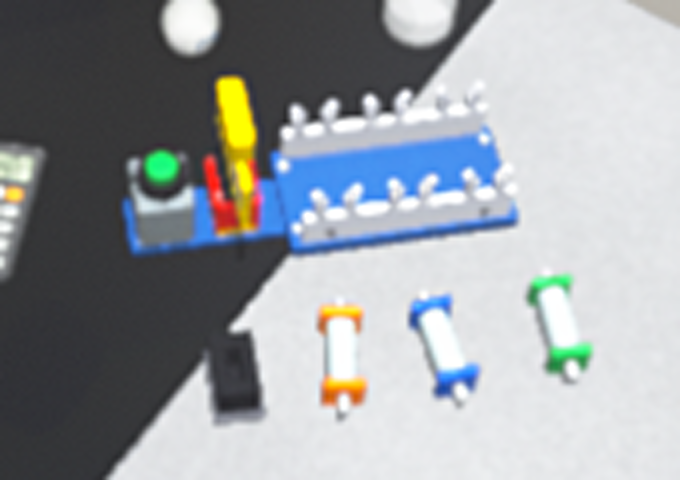

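```bash
cat >> h.py <<'E'
def tri(Ca,a,Cb,b):
    o1,d1=ray(Ca,[a]);o2,d2=ray(Cb,[b]);d1=d1[0];d2=d2[0]
    s=np.linalg.lstsq(np.c_[d1,-d2],o2-o1,rcond=None)[0]
    p,q=o1+s[0]*d1,o2+s[1]*d2; return (p+q)/2,np.linalg.norm(p-q)
E
python3 - <<'E'
from h import *
S=cam('scene');D=cam('side')
for n,a,b in (('box TR',(308,93),(304,85)),('box TRback?',(204,62),(188,52)),('TL',(170,84),(155,76)),('botFR',(275,203),(268,205)),('guard top',(287,241),(277,249)),('monitor corner TR',(163,106),(142,118)),('mon L',(20,220),(0,212))):
    print(n,*tri(S,a,D,b))
print('stand',onz(S,[(289.5,311)],34),onz(D,[(277,324)],34))
print('box base',onz(S,[(298,180),(250,190),(180,125)],0))
print('white bottle',onz(S,[(317,205)],0),'brown',onz(S,[(343,197)],0),'flask',onz(S,[(278,232)],0),'bottle L',onz(S,[(207,204)],0))
print('btn',tri(S,(269.9,261.2),D,(258.1,269.5)))
E
```

```text
box TR [824.1  -26.15 384.32] 4.857527986343872
box TRback? [622.42 214.49 499.96] 1.6361391086714367
TL [588.78 345.53 398.52] 0.3769602074196451
botFR [619.53 -44.86  63.19] 0.03921867149759994
guard top [ 464.2  -202.31  128.71] 2.2545617217314216
monitor corner TR [366.36 104.88 506.38] 42.71287587305417
mon L [ 65.88 646.02  40.01] 22.47894090145293
stand [[ 323.46 -310.56   34.  ]] [[ 326.25 -308.69   34.  ]]
box base [[816.48  -9.29   0.  ]
 [667.68 104.33   0.  ]
 [804.89 600.27   0.  ]]
white bottle [[ 748.45 -137.08    0.  ]] brown [[ 838.39 -192.71    0.  ]] flask [[564.54 -97.23   0.  ]] bottle L [[521.1  185.21   0.  ]]
btn (array([ 406.57, -180.77,   76.34]), np.float64(0.18668963396973787))
```

Call:
apply_moves(
  plan="0 -5 0 0 0 0 0.4;0 -5 0 0 0 0 0.4;0 -5 0 0 0 0 0.4;0 -5 0 0 0 0 0.4;0 -5 0 0 0 0 0.4;0 0 -5 0 0 0 0.4;0 0 -5 0 0 0 0.4;0 0 -5 0 0 0 0.4;0 0 -3 0 0 0 0.4",
  squeeze=25,
)

```text
clock: 1.05
eef_pos: [200.9, 396.6, 486.7]
tcp_rot: [-1.575, 0.0, -0.469]
contact_force: [-0.4, 0.2, 0.8]
opening: 0.601
```

Call:
apply_moves(
  plan="4.9 0 -0.27 0 6.2 0 0.4;4.9 0 -0.27 0 6.2 0 0.4;4.9 0 -0.27 0 6.2 0 0.4;4.9 0 -0.27 0 6.2 0 0.4;4.9 0 -0.27 0 6.2 0 0.4;4.9 0 -0.27 0 6.2 0 0.4;4.9 0 -0.27 0 6.2 0 0.4;4.9 0 -0.27 0 6.2 0 0.4;4.9 0 -0.27 0 6.2 0 0.4;4.9 0 -0.27 0 6.2 0 0.4;4.9 0 -0.27 0 6.2 0 0.4;4.9 0 -0.27 0 6.2 0 0.4;4.9 0 -0.27 0 6.2 0 0.4;4.9 0 -0.27 0 6.2 0 0.4;4.9 0 -0.27 0 6.2 0 0.4;0 0 5 0 6 0 0.4;0 0 5 0 6 0 0.4;0 -1 0 0 0 0 0.4",
)

```text
clock: 2.85
eef_pos: [451.9, -312.7, 492.3]
tcp_rot: [-1.576, -0.004, -2.377]
contact_force: [0.5, 0.2, -0.2]
opening: 0.603
```

Run:
```python
from h import *
print(tool(), r.sense()['qpos'])
im,C=grab('wrist','w1'); im=cv2.imread('pics/w1.png')
```

```text
(array([[-0.72, -0.01,  0.69],
       [-0.69,  0.  , -0.72],
       [ 0.  , -1.  , -0.  ]]), array([ 451.87, -312.74,  492.3 ])) [-0.61  0.1   1.41 -0.    1.64  0.2 ]
```

View pics/w1.png

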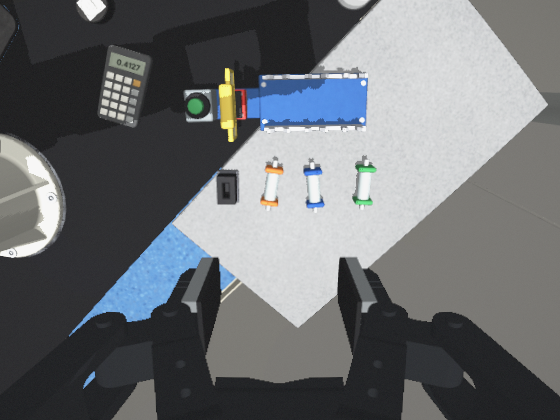

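Call:
apply_moves(
  plan="1.5 5 0 0 0 0 0.4;1.5 5 0 0 0 0 0.4;0 5 0 0 0 0 0.4;0 4 0 0 0 0 0.4;0 0 0 0 0 0 0.4;0 0 0 0 0 0 0.4",
)

```text
clock: 3.5
eef_pos: [428.1, -330.2, 307.8]
tcp_rot: [-1.566, -0.001, -2.366]
contact_force: [0.1, -1.4, -0.1]
opening: 0.599
```

```bash
cat > meas.py <<'E'
from h import *
def axisang(p,q): d=p-q; return np.degrees(np.arctan2(d[1],d[0]))
def tubes(im,C,ztop=32):
    for k in ('orange','blue','green'):
        bl=[b for b in blobs(mask(im,*COL[k]),25) if 25<b[1]<900 and 80<b[0][1]<300 and b[0][0]>200]
        print(k,bl)
        if len(bl)==2:
            # cap top faces: z~32 top, partly sides -> use z 28
            p=onz(C,[b[0] for b in bl],28.)[:,:2]; print('  mid',p.mean(0),'len',np.linalg.norm(p[0]-p[1]),'ang',axisang(*p))
E
python3 - <<'E'
from meas import *
print(tool()[1]); im,C=grab('wrist','w2'); tubes(im,C)
for k in('yellow','red','blue','green'):
    print(k,blobs(mask(im,*COL[k]),40))
m=mask(im,*COL['blue']); n,l,s,c=cv2.connectedComponentsWithStats(m); i=1+s[1:,4].argmax()
E
```

```text
[ 428.11 -330.17  307.79]
orange [([272.1, 178.2], 212, [260, 172, 25, 13]), ([265.0, 224.0], 151, [253, 218, 24, 11])]
  mid [ 382.31 -358.94] len 59.53411253965562 ang 35.495017566473926
blue [([326.3, 181.0], 238, [314, 175, 26, 13]), ([328.5, 226.8], 181, [316, 219, 26, 13])]
  mid [ 430.53 -413.48] len 59.468679366959186 ang 49.353306611639596
green [([400.4, 177.2], 231, [386, 172, 30, 11]), ([394.1, 223.1], 179, [381, 216, 28, 12])]
  mid [ 494.67 -472.15] len 59.49213468250451 ang 42.41324303407587
yellow [([202.2, 79.0], 521, [184, 21, 26, 116]), ([214.9, 101.5], 61, [213, 75, 4, 55])]
red [([227.8, 80.6], 308, [215, 59, 18, 45])]
blue [([321.0, 81.0], 10657, [233, 41, 175, 82]), ([326.3, 181.0], 238, [314, 175, 26, 13]), ([328.5, 226.8], 181, [316, 219, 26, 13]), ([134.0, 260.4], 61, [124, 257, 17, 8]), ([112.0, 277.5], 63, [107, 272, 11, 14]), ([151.3, 279.3], 62, [143, 274, 18, 11]), ([134.0, 293.0], 78, [129, 286, 12, 14]), ([154.4, 294.1], 73, [149, 288, 14, 12]), ([85.1, 304.6], 68, [79, 299, 12, 12]), ([99.8, 308.9], 96, [91, 302, 21, 12]), ([70.7, 325.3], 189, [57, 313, 25, 26]), ([46.1, 347.0], 51, [39, 340, 12, 12])]
green [([152.7, 82.2], 382, [142, 71, 25, 24]), ([400.4, 177.2], 231, [386, 172, 30, 11]), ([394.1, 223.1], 179, [381, 216, 28, 12])]
```

View pics/w2.png

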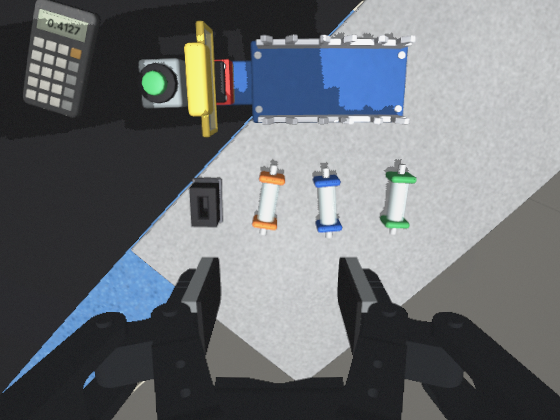

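Run:
```python
from meas import *
im=cv2.imread('pics/w2.png'); C=cam('wrist')
m=mask(im,*COL['blue'])
L=[];R=[]
for v in range(62,104,3):
    u=np.where(m[v,245:420])[0]+245
    L.append((u.min(),v)); R.append((u.max()+1,v))
L=[p for p in L];print('L',L[::4],'R',R[::4])
# screws: white blobs in base
w=mask(im,(0,0,190),(180,60,255),(254,44,408,116)); sc=[b for b in blobs(w,8)]; print(sc)
R=onz(C,R,16.)[:,:2]
v=np.polyfit(R[:,0],R[:,1],1); print('right edge dir',np.degrees(np.arctan(v[0])),R.mean(0))
# bottom/top boundary of blue: fit lines to direction of x
for z,f in ((16.,'scr'),):
    P=onz(C,[b[0] for b in sc],18.)[:,:2]; print(P)
g=mask(im,*COL['green'],(130,60,180,110)); c=blobs(g,50)[0]; print('button',[onz(C,[c[0]],z)[0] for z in(60,70,76)])
y=mask(im,(20,100,150),(35,255,255),(180,15,230,140))
for vv in (30,50,70,90,110,125): u=np.where(y[vv])[0]; print(vv,u.min(),u.max(),len(u))
cv2.imwrite('pics/w2c.png',cv2.resize(im[10:250,125:265],None,fx=3,fy=3,interpolation=cv2.INTER_CUBIC)[:600+120])
s=cv2.resize(im[10:245,130:420],None,fx=2.7,fy=2.5,interpolation=cv2.INTER_CUBIC);cv2.imwrite('pics/w2c.png',s)
```

```text
L [(np.int64(245), 62), (np.int64(245), 74), (np.int64(245), 86), (np.int64(245), 98)] R [(np.int64(406), 62), (np.int64(405), 74), (np.int64(405), 86), (np.int64(404), 98)]
[([334.0, 44.0], 11, [329, 44, 11, 1]), ([361.5, 44.0], 24, [350, 44, 24, 1]), ([389.0, 44.5], 24, [383, 44, 13, 2]), ([401.2, 54.6], 44, [398, 51, 7, 8]), ([405.8, 97.1], 138, [403, 67, 5, 49]), ([398.0, 108.0], 37, [395, 105, 7, 7])]
right edge dir 45.16262762852815 [ 595.94 -373.45]
[[ 564.78 -284.95]
 [ 586.88 -306.9 ]
 [ 608.93 -329.33]
 [ 611.8  -347.38]
 [ 584.71 -387.08]
 [ 569.91 -390.02]]
button [array([ 399.23, -175.48,   60.  ]), array([ 401.35, -178.05,   70.  ]), array([ 402.63, -179.6 ,   76.  ])]
30 196 202 7
50 184 212 23
70 186 213 23
90 187 214 22
110 189 215 21
125 202 216 8
```

View pics/w2c.png

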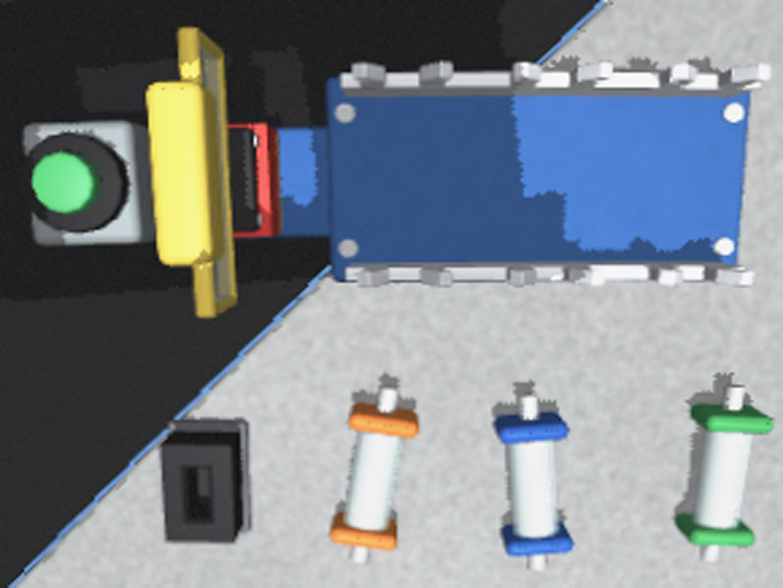

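Run:
```python
from meas import *
C=cam('wrist')
f=lambda *p:[(130+x/2.7,10+y/2.5) for x,y in p]
P=onz(C,f((345,112),(734,112),(725,246),(348,247)),17.)[:,:2]
c=P.mean(0); print('screws',P,'c',c)
print('w,h',np.linalg.norm(P[1]-P[0]),np.linalg.norm(P[2]-P[3]),np.linalg.norm(P[0]-P[3]),'ang x',axisang(P[1]+P[2],P[0]+P[3]),'y',axisang(P[0]+P[1],P[2]+P[3]))
a=np.radians(axisang(P[1]+P[2],P[0]+P[3])); ex=np.array([np.cos(a),np.sin(a)]); ey=np.array([-ex[1],ex[0]])
for n,p,z in (('guard',f((181,174)),137.),('stand',f((198,495)),34.),('btn',f((63,182)),72.),('swhole',f((256,180)),50.)):
    q=onz(C,p,z)[0,:2]; print(n,q,'in roller',(q-c)@ex,(q-c)@ey)
e=onz(C,f((147,88),(205,83),(212,260),(160,265)),137.)[:,:2]; print('guard corners',e,axisang(e[1],e[2]),axisang(e[0],e[3]))
print('expected switch',c-128*ex,'stations',[c+k*58*ex for k in(-1,0,1)],'btn',c-183*ex)
print('T',tool())
```

```text
screws [[ 496.3  -231.87]
 [ 612.5  -348.24]
 [ 570.25 -391.08]
 [ 453.78 -274.14]] c [ 533.2  -311.33]
w,h 164.45837748147935 165.05036939848154 59.95585382763343 ang x -45.079574743291836 y 45.11427935438349
guard [ 443.02 -221.14] in roller -127.54246191238066 -0.17066134923506515
stand [ 322.23 -306.56] in roller -152.3518580734061 -146.02137073479042
btn [ 401.77 -179.42] in roller -186.2166505323631 0.08223671885033478
swhole [ 450.89 -228.96] in roller -116.4468222912757 -0.12156376654246909
guard corners [[ 456.27 -195.69]
 [ 469.59 -207.46]
 [ 428.59 -246.81]
 [ 415.84 -235.98]] 43.82008126432811 44.9032715271141
expected switch [ 442.82 -220.7 ] stations [array([ 492.25, -270.26]), array([ 533.2 , -311.33]), array([ 574.16, -352.4 ])] btn [ 403.98 -181.75]
T (array([[-0.71,  0.  ,  0.7 ],
       [-0.7 , -0.  , -0.71],
       [ 0.  , -1.  ,  0.  ]]), array([ 428.15, -330.15,  307.92]))
```

```bash
cat > go.py <<'E'
import sys
from h import *
# go.py x y z [yawdeg]: shift (cm) and turn (deg) in tool axes to get tool straight down there
def delta(x,y,z,yaw=-135.08,lean=0.):
    T,p=tool(); G=Ro.from_euler('xyz',[-90,0,yaw],degrees=True).as_matrix()
    return T.T@(np.array([x,y,z])-p)/10, np.degrees(Ro.from_matrix(T.T@G).as_rotvec())
if __name__=='__main__':
    s,t=delta(*map(float,sys.argv[1:])); st=r.sense()
    print('shift',s,'turn',t,'q',st['qpos'],'F',st['contact_force'],'open',round(st['opening'],3),'t',st['clock'], 'pos',st['eef_pos'])
E
python3 go.py 443 -221 200
```

```text
shift [-8.71 10.75 -6.8 ] turn [-0.25 -0.5   0.07] q [-0.66  0.15  1.73 -0.    1.26  0.14] F [ 0.08  1.02 -0.94] open 0.603 t 3.55 pos [ 428.15 -330.15  307.92]
```

Call:
apply_moves(
  plan="-2.9 0 -2.3 -0.25 -0.5 0 0.4;-2.9 1 -2.3 0 0 0 0.4;-2.9 3 -2.2 0 0 0 0.4;0 3.5 0 0 0 0 0.4;0 3.2 0 0 0 0 0.4;0 0 0 0 0 0 0.4;0 0 0 0 0 0 0.4",
)

```text
clock: 4.25
eef_pos: [454.7, -221.7, 218.6]
tcp_rot: [-1.54, 0.009, -2.354]
contact_force: [0.3, -0.6, 0.3]
opening: 0.603
```

```bash
python3 go.py 443 -221 104
```

```text
shift [ 0.88 11.43 -1.23] turn [-1.76  0.21 -0.49] q [-0.46  0.16  1.92 -0.    1.03  0.33] F [ 0.25 -0.55  0.29] open 0.603 t 4.25 pos [ 454.71 -221.65  218.65]
```

Call:
apply_moves(
  plan="0.4 2 -0.6 -0.9 0.1 -0.25 0.4;0.4 2 -0.6 -0.9 0.1 -0.25 0.4;0 2 0 0 0 0 0.4;0 2 0 0 0 0 0.4;0 0 0 0 0 0 0.4;0 0 0 0 0 0 0.4",
)

```text
clock: 4.85
eef_pos: [442.9, -222.3, 139.0]
tcp_rot: [-1.567, 0.001, -2.36]
contact_force: [0.2, 0.7, 0.8]
opening: 0.603
```

```bash
python3 go.py 443 -221 104
```

```text
shift [-0.09  3.5  -0.1 ] turn [-0.21 -0.13 -0.08] q [-0.47  0.27  1.99  0.    0.88  0.32] F [0.16 0.69 0.78] open 0.603 t 4.85 pos [ 442.89 -222.3   138.98]
```

Call:
apply_moves(
  plan="-0.1 1 -0.1 -0.2 -0.13 -0.08 0.4;0 1 0 0 0 0 0.4;0 1 0 0 0 0 0.4;0 0.5 0 0 0 0 0.4;0 0 0 0 0 0 0.6;0 0 0 0 0 0 0.8;0 0 0 0 0 0 1;0 0 0 0 0 0 1;0 0 0 0 0 0 1;0 0 0 0 0 0 1",
  squeeze=50,
)

```text
clock: 5.85
eef_pos: [443.7, -221.4, 102.9]
tcp_rot: [-1.569, 0.001, -2.358]
contact_force: [-0.9, -0.5, -2.8]
opening: 0.201
```

```bash
python3 go.py 443 -221 104
```

```text
shift [ 0.02 -0.11 -0.08] turn [-0.11 -0.01 -0.03] q [-0.47  0.33  2.02 -0.    0.8   0.32] F [-0.91 -0.55 -2.8 ] open 0.201 t 5.85 pos [ 443.71 -221.37  102.87]
```

Call:
apply_moves(
  plan="0 -0.6 0 0 0 0 1;0 -0.6 0 0 0 0 1;0 -0.7 0 0 0 0 1;0 -0.8 0 0 0 0 1;0 -1 0 0 0 0 1;0 -1.5 0 0 0 0 1;0 -2 0 0 0 0 1;0 -2 0 0 0 0 1;0 0 0 0 0 0 1;0 0 0 0 0 0 1",
)

```text
clock: 6.85
eef_pos: [443.9, -221.5, 203.6]
tcp_rot: [-1.566, 0.002, -2.358]
contact_force: [-0.0, -0.4, -2.8]
opening: 0.2
```

```bash
python3 go.py 322.2 -306.6 150
```

```text
shift [14.64  5.33 -2.59] turn [-0.3  -0.01 -0.09] q [-0.47  0.18  1.94 -0.    1.02  0.32] F [-0.01 -0.38 -2.83] open 0.2 t 6.85 pos [ 443.91 -221.48  203.62]
```

Call:
apply_moves(
  plan="1.8 0 -0.3 -0.3 0 0 1;1.8 0 -0.3 0 0 0 1;1.8 0 -0.3 0 0 0 1;1.8 0 -0.3 0 0 0 1;1.8 0 -0.3 0 0 0 1;1.8 0 -0.3 0 0 0 1;1.8 0 -0.3 0 0 0 1;1.8 0 -0.3 0 0 0 1;0 1.5 0 0 0 0 1;0 1.5 0 0 0 0 1;0 1.5 0 0 0 0 1;0 0 0 0 0 0 1;0 0 0 0 0 0 1",
)

```text
clock: 8.15
eef_pos: [314.8, -304.8, 146.6]
tcp_rot: [-1.586, 0.0, -2.357]
contact_force: [-1.2, -0.9, -1.9]
opening: 0.205
```

```bash
python3 go.py 322.2 -306.6 130
python3 - <<'E'
from h import *
im,C=grab('wrist','w3'); g,_=grab('scene','s3')
print(proj(C,[(322.2,-306.6,34)]))
E
```

```text
shift [-0.4   1.65  0.68] turn [ 0.85  0.01 -0.02] q [-0.77  0.18  2.09  0.    0.88  0.01] F [-1.23 -0.89 -1.94] open 0.205 t 8.15 pos [ 314.77 -304.8   146.64]
[[289.98 194.43]]
```

View pics/w3.png

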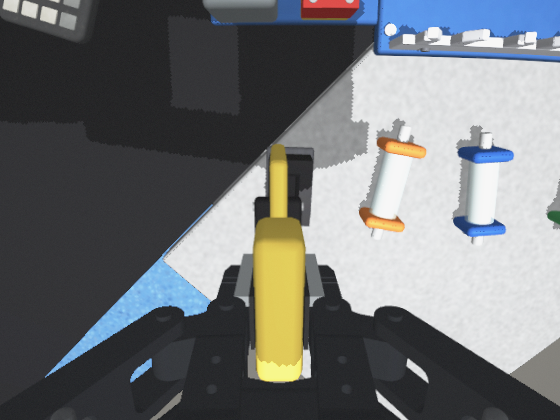

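Call:
apply_moves(
  plan="-0.2 0 0.35 0.4 0 0 1;-0.2 0 0.35 0.4 0 0 1;0 0.5 0 0 0 0 1;0 0.5 0 0 0 0 1;0 0.5 0 0 0 0 1;0 0 0 0 0 0 1;0 0 0 0 0 0 1",
)

```text
clock: 8.95
eef_pos: [324.7, -307.9, 132.2]
tcp_rot: [-1.566, 0.001, -2.357]
contact_force: [0.1, 0.2, -1.7]
opening: 0.204
```

```bash
python3 go.py 322.4 -306.8 88
```

```text
shift [ 0.08  4.42 -0.26] turn [-0.26  0.06 -0.03] q [-0.76  0.21  2.1   0.    0.83  0.02] F [ 0.1   0.18 -1.7 ] open 0.204 t 8.95 pos [ 324.68 -307.92  132.25]
```

Call:
apply_moves(
  plan="0.08 0.5 -0.26 -0.25 0 0 1;0 0.6 0 0 0 0 1;0 0.8 0 0 0 0 1;0 0.8 0 0 0 0 1;0 0.6 0 0 0 0 1;0 0.4 0 0 0 0 1;0 0 0 0 0 0 1",
)

```text
clock: 9.65
eef_pos: [321.7, -306.3, 91.4]
tcp_rot: [-1.572, 0.001, -2.357]
contact_force: [-0.5, 0.2, -1.6]
opening: 0.2
```

```bash
python3 go.py 322.4 -306.8 87
```

```text
shift [-0.02  0.44  0.09] turn [ 0.07  0.05 -0.03] q [-0.76  0.28  2.13  0.    0.74  0.02] F [-0.49  0.18 -1.64] open 0.2 t 9.65 pos [ 321.68 -306.31   91.43]
```

Call:
apply_moves(
  plan="0 0.25 0.05 0 0 0 1;0 0.15 0 0 0 0 1;0 0.1 0 0 0 0 1;0 0 0 0 0 0 1",
)

```text
clock: 10.05
eef_pos: [322.6, -307.1, 86.7]
tcp_rot: [-1.571, 0.001, -2.357]
contact_force: [-0.2, 0.5, -1.9]
opening: 0.204
```

Call:
apply_moves(
  plan="0 0.12 0 0 0 0 1;0 0.1 0 0 0 0 1;0 0 0 0 0 0 1",
)

```text
clock: 10.35
eef_pos: [322.9, -307.4, 87.0]
tcp_rot: [-1.57, 0.001, -2.357]
contact_force: [-0.3, 0.0, -1.5]
opening: 0.205
```

Call:
apply_moves(
  plan="0 0.3 0 0 0 0 1;0 0 0 0 0 0 1",
)

```text
clock: 10.55
eef_pos: [323.7, -308.2, 87.1]
tcp_rot: [-1.568, 0.001, -2.357]
contact_force: [0.4, 0.1, -2.8]
opening: 0.205
```

Call:
apply_moves(
  plan="0 0 0 0 0 0 0.7;0 0 0 0 0 0 0.5;0 0 0 0 0 0 0.4;0 0 0 0 0 0 0.4;0 -2 0 0 0 0 0.4;0 -3 0 0 0 0 0.4;0 -4 0 0 0 0 0.4;0 -4 0 0 0 0 0.4;0 -4 0 0 0 0 0.4;0 0 0 0 0 0 0.4;0 0 0 0 0 0 0.4",
)

```text
clock: 11.65
eef_pos: [322.6, -307.3, 261.2]
tcp_rot: [-1.572, 0.001, -2.357]
contact_force: [-0.6, 0.3, -0.4]
opening: 0.602
```

```bash
python3 go.py 382.3 -358.9 200
python3 - <<'E'
from meas import *
print(tool()[1]); im,C=grab('wrist','w4'); tubes(im,C)
E
```

```text
shift [-0.57  6.11  7.88] turn [ 0.06  0.05 -0.03] q [-0.76  0.04  1.96  0.    1.15  0.02] F [-0.65  0.31 -0.38] open 0.602 t 11.65 pos [ 322.63 -307.26  261.19]
[ 322.63 -307.26  261.19]
orange [([357.1, 135.0], 220, [341, 129, 33, 13]), ([344.3, 188.2], 191, [330, 180, 31, 15])]
  mid [ 380.21 -357.03] len 58.15445423303814 ang 34.597775092888064
blue [([406.3, 113.5], 296, [389, 109, 36, 10]), ([405.3, 169.2], 267, [389, 163, 34, 12])]
  mid [ 436.19 -382.18] len 58.61977514225233 ang 49.41614842589221
green [([500.6, 137.4], 282, [482, 132, 39, 11]), ([489.7, 190.3], 255, [471, 184, 38, 12])]
  mid [ 492.19 -470.89] len 58.670932999421154 ang 42.48656048053493
```

View pics/w4.png

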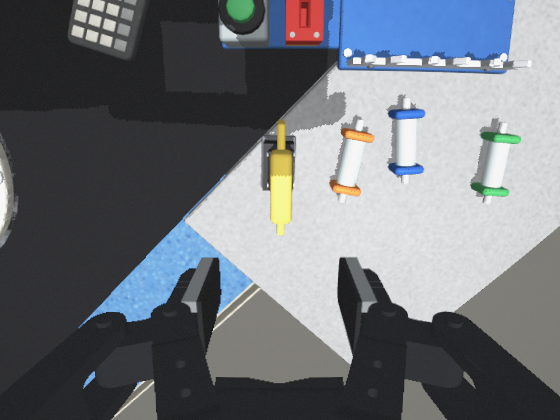

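The picture shows the guard standing upright in the stand (~281,180) and the blue tube knocked toward the roller (~406,141). Picking orange first.

Call:
apply_moves(
  plan="0 1.5 2 0 4.9 0 0.4;0 2 2 0 4.9 0 0.4;0 3 2 0 0 0 0.4;0 3 1.8 0 0 0 0.4;0 3 0 0 0 0 0.4;0 0 0 0 0 0 0.4;0 0 0 0 0 0 0.4",
)

```text
clock: 12.4
eef_pos: [369.7, -366.5, 123.1]
tcp_rot: [-1.583, -0.002, -2.535]
contact_force: [0.2, -0.4, 0.5]
opening: 0.599
```

```bash
cat > near.py <<'E'
import sys
from meas import *
# near.py colour fn: measure a tube close up from its two cap blobs
k,fn=sys.argv[1:3]
im,C=grab('wrist',fn)
bl=sorted(blobs(mask(im,*COL[k]),120),key=lambda b:-b[1])[:8]
bl=[b for b in bl if b[1]<9000]
for b in bl: print(b, onz(C,[b[0]],28.)[0,:2])
for i in range(len(bl)):
    for j in range(i):
        p=onz(C,[bl[i][0],bl[j][0]],28.)[:,:2]; L=np.linalg.norm(p[0]-p[1])
        if 55<L<63: 
            a=axisang(*p)%180; print('mid',p.mean(0),'len',L,'ang',a,'tool yaw',a-180)
E
python3 near.py orange w5; python3 go.py 381 -358 60 -144.9
```

```text
([282.0, 144.6], 606, [258, 137, 48, 15]) [ 405.42 -342.71]
([282.2, 227.9], 484, [260, 219, 44, 16]) [ 357.24 -376.48]
mid [ 381.33 -359.6 ] len 58.83279710361362 ang 35.03102892986976 tool yaw -144.96897107013024
shift [-1.43  6.31  0.08] turn [ 0.75 -0.34  0.1 ] q [-0.78  0.33  1.94  0.    0.88  0.18] F [-0.81  0.59 -0.95] open 0.6 t 12.45 pos [ 369.34 -366.16  123.17]
```

```bash
python3 go.py 381.3 -359.3 3 -144.97
```

```text
shift [-1.39 12.01  0.28] turn [ 0.75 -0.27  0.1 ] q [-0.78  0.33  1.94  0.    0.88  0.18] F [-0.81  0.59 -0.95] open 0.6 t 12.45 pos [ 369.34 -366.16  123.17]
```

Call:
apply_moves(
  plan="-0.7 1 0.1 0.4 -0.15 0 0.4;-0.7 2 0.2 0.35 -0.1 0 0.4;0 2 0 0 0 0 0.4;0 2 0 0 0 0 0.4;0 1.5 0 0 0 0 0.4;0 0 0 0 0 0 0.4;0 0 0 0 0 0 0.4",
)

```text
clock: 13.15
eef_pos: [388.8, -362.1, 42.0]
tcp_rot: [-1.554, 0.002, -2.529]
contact_force: [1.1, -0.2, 0.4]
opening: 0.605
```

```bash
python3 go.py 381.3 -359.3 3 -144.97
```

```text
shift [ 0.46  3.89 -0.73] turn [-0.95  0.06 -0.11] q [-0.75  0.46  1.98 -0.    0.68  0.21] F [ 1.11 -0.23  0.37] open 0.605 t 13.15 pos [ 388.85 -362.12   42.04]
```

Call:
apply_moves(
  plan="0.46 0.6 -0.7 -0.9 0 -0.1 0.4;0 1 0 0 0 0 0.4;0 0.9 0 0 0 0 0.4;0 0 0 0 0 0 0.4;0 0 0 0 0 0 0.4",
)

```text
clock: 13.65
eef_pos: [382.1, -360.1, 17.6]
tcp_rot: [-1.566, 0.001, -2.529]
contact_force: [-0.5, -0.5, 0.5]
opening: 0.597
```

```bash
python3 go.py 381.3 -359.3 3 -144.97
```

```text
shift [ 0.02  1.46 -0.12] turn [-0.26  0.05 -0.06] q [-0.76  0.5   2.    0.    0.64  0.2 ] F [-0.46 -0.5   0.54] open 0.597 t 13.65 pos [ 382.1  -360.11   17.63]
```

Call:
apply_moves(
  plan="0 0.5 -0.1 -0.2 0 0 0.4;0 0.5 0 0 0 0 0.4;0 0.3 0 0 0 0 0.4;0 0 0 0 0 0 0.5;0 0 0 0 0 0 0.6;0 0 0 0 0 0 0.7;0 0 0 0 0 0 0.8;0 0 0 0 0 0 0.8;0 0 0 0 0 0 0.8;0 0 0 0 0 0 0.8",
  squeeze=25,
)

```text
clock: 14.65
eef_pos: [381.7, -359.4, 3.9]
tcp_rot: [-1.57, 0.001, -2.529]
contact_force: [0.5, 0.4, -0.9]
opening: 0.247
```

Call:
apply_moves(
  plan="0 -0.5 0 0 0 0 0.8;0 -1 0 0 0 0 0.8;0 -1.5 0 0 0 0 0.8;0 -1.5 0 0 0 0 0.8;0 -2 0 0 0 0 0.8;0 -2 0 0 0 0 0.8;0 -2 0 0 0 0 0.8;0 -2 0 0 0 0 0.8;0 -1 0 0 -3 0 0.8;0 0 0 0 -3.5 0 0.8;0 0 0 0 -3.4 0 0.8;0 0 0 0 0 0 0.8",
)

```text
clock: 15.85
eef_pos: [381.6, -359.5, 153.7]
tcp_rot: [-1.564, 0.001, -2.351]
contact_force: [0.1, 0.5, -0.1]
opening: 0.247
```

```bash
python3 go.py 492.25 -270.26 125
```

```text
shift [-14.13   2.89   1.57] turn [-0.41  0.4  -0.06] q [-0.76  0.29  1.93  0.    0.92  0.02] F [ 0.12  0.47 -0.11] open 0.247 t 15.85 pos [ 381.59 -359.54  153.66]
```

Call:
apply_moves(
  plan="-1.8 0 0.2 -0.4 0.4 0 0.8;-1.8 0 0.2 0 0 0 0.8;-1.8 0 0.2 0 0 0 0.8;-1.8 0 0.2 0 0 0 0.8;-1.8 0 0.2 0 0 0 0.8;-1.8 0 0.2 0 0 0 0.8;-1.8 0 0.2 0 0 0 0.8;-1.5 0 0.2 0 0 0 0.8;0 0 0 0 0 0 0.8;0 0 0 0 0 0 0.8",
)

```text
clock: 16.85
eef_pos: [496.3, -268.2, 157.7]
tcp_rot: [-1.57, 0.001, -2.376]
contact_force: [-0.3, -0.3, 0.4]
opening: 0.244
```

```bash
python3 go.py 492.25 -270.26 125
python3 - <<'E'
from h import *
im,C=grab('wrist','w6')
ex=np.array([.706,-.708]);ey=np.array([.708,.706]);c=np.array([533.2,-311.3])
for s in (-1,0,1):
    for y in(-40,40): print(s,y,proj(C,[(*(c+58*s*ex+y*ey),76)]))
E
```

```text
shift [ 0.43  3.27 -0.14] turn [-0.07 -1.06 -0.04] q [-0.5   0.34  1.83  0.    0.97  0.31] F [-0.35 -0.3   0.36] open 0.244 t 16.85 pos [ 496.26 -268.25  157.7 ]
-1 -40 [[277.9  273.07]]
-1 40 [[275.44 159.34]]
0 -40 [[360.75 271.36]]
0 40 [[367.08 157.83]]
1 -40 [[441.73 269.11]]
1 40 [[456.21 156.83]]
```

View pics/w6.png

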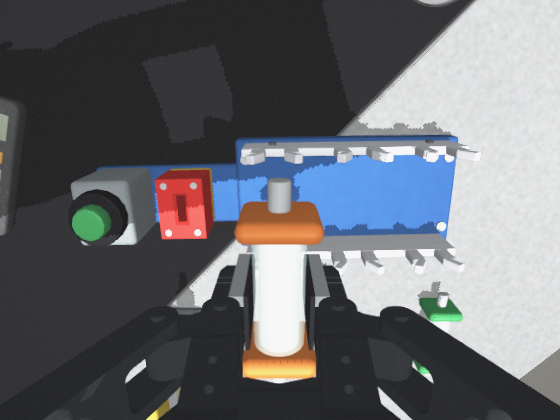

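Call:
apply_moves(
  plan="0.2 0.8 -0.1 0 -0.5 0 0.8;0.2 1 -0.1 0 -0.5 0 0.8;0 1 0 0 0 0 0.8;0 1 0 0 0 0 0.8;0 1 0 0 0 0 0.8;0 1 0 0 0 0 0.8;0 0 0 0 0 0 0.8;0 0 0 0 0 0 0.8",
)

```text
clock: 17.7
eef_pos: [488.6, -270.9, 92.9]
tcp_rot: [-1.573, -0.001, -2.361]
contact_force: [1.0, -0.3, -0.6]
opening: 0.246
```

```bash
python3 go.py 492.25 -270.26 40
python3 - <<'E'
from h import *
im,C=grab('wrist','w6b')
print(proj(C,[(442.8,-220.7,50)]))
m=mask(im,*COL['orange']); print(blobs(m,100))
E
```

```text
shift [-0.3   5.29  0.22] turn [ 0.12 -0.17  0.03] q [-0.51  0.42  1.89  0.    0.83  0.28] F [ 1.04 -0.26 -0.59] open 0.246 t 17.7 pos [ 488.64 -270.87   92.87]
[[157.72 230.41]]
[([278.9, 224.7], 3093, [235, 202, 89, 42]), ([279.4, 359.3], 1254, [242, 324, 74, 55])]
```

View pics/w6b.png

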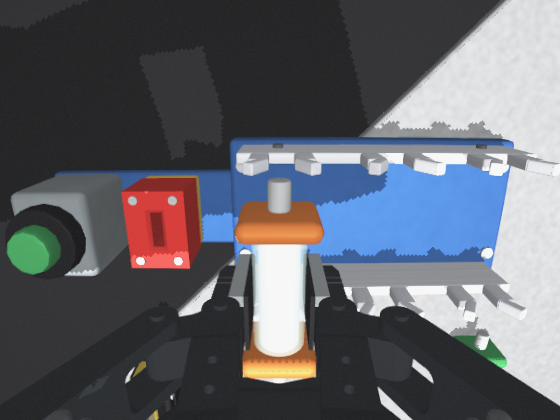

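Call:
apply_moves(
  plan="-0.3 0.6 0.22 0.1 -0.15 0 0.8;0 0.6 0 0 0 0 0.8;0 0.5 0 0 0 0 0.8;0 0.4 0 0 0 0 0.8;0 0 0 0 0 0 0.8",
)

```text
clock: 18.25
eef_pos: [493.6, -270.5, 71.2]
tcp_rot: [-1.569, 0.0, -2.357]
contact_force: [0.5, -1.1, -0.5]
opening: 0.246
```

```bash
python3 go.py 492.25 -270.26 40
```

```text
shift [ 0.08  3.12 -0.12] turn [-0.11  0.01 -0.01] q [-0.5   0.46  1.89 -0.    0.79  0.28] F [ 0.52 -1.15 -0.51] open 0.246 t 18.25 pos [ 493.6  -270.48   71.19]
```

Call:
apply_moves(
  plan="0.08 0.5 -0.12 0 0 0 0.8;0 0.6 0 0 0 0 0.8;0 0.6 0 0 0 0 0.8;0 0.5 0 0 0 0 0.8;0 0.4 0 0 0 0 0.8;0 0.3 0 0 0 0 0.8;0 0 0 0 0 0 0.8",
)

```text
clock: 18.95
eef_pos: [492.2, -270.4, 39.6]
tcp_rot: [-1.569, 0.0, -2.358]
contact_force: [0.7, 0.3, -0.1]
opening: 0.248
```

```bash
python3 go.py 492.25 -270.26 40
```

```text
shift [-0.02 -0.04 -0.  ] turn [-0.12  0.   -0.01] q [-0.5   0.51  1.91 -0.    0.72  0.28] F [ 0.74  0.26 -0.05] open 0.248 t 18.95 pos [ 492.16 -270.39   39.64]
```

Call:
apply_moves(
  plan="0 0.15 0 0 0 0 0.8;0 0 0 0 0 0 0.7;0 0 0 0 0 0 0.6;0 0 0 0 0 0 0.6;0 0 0 0 0 0 0.6;0 -1 0 0 0 0 0.6;0 -1.5 0 0 0 0 0.6;0 -2 0 0 0 0 0.6;0 -2 0 0 0 0 0.6;0 -2 0 0 0 0 0.6;0 -2 0 0 0 0 0.6;0 -2 0 0 0 0 0.4;0 0 0 0 0 0 0.4;0 0 0 0 0 0 0.4",
)

```text
clock: 20.35
eef_pos: [492.2, -270.3, 174.1]
tcp_rot: [-1.566, 0.001, -2.357]
contact_force: [0.1, 0.8, -0.2]
opening: 0.599
```

```bash
python3 go.py 436.2 -382.2 140 -130.6
```

```text
shift [11.87  3.41  3.95] turn [-0.26 -4.47 -0.04] q [-0.5   0.32  1.83 -0.    0.99  0.28] F [ 0.08  0.79 -0.16] open 0.599 t 20.35 pos [ 492.2  -270.3   174.06]
```

Call:
apply_moves(
  plan="1.7 0 0.6 -0.2 -1 0 0.4;1.7 0 0.6 0 -1 0 0.4;1.7 0 0.6 0 -1 0 0.4;1.7 0.5 0.6 0 -1 0 0.4;1.7 0.5 0.6 0 -0.5 0 0.4;1.7 1 0.6 0 0 0 0.4;1.7 1 0.4 0 0 0 0.4;0 0.4 0 0 0 0 0.4;0 0 0 0 0 0 0.4;0 0 0 0 0 0 0.4",
)

```text
clock: 21.35
eef_pos: [436.5, -385.3, 131.5]
tcp_rot: [-1.581, 0.001, -2.275]
contact_force: [0.9, -0.3, 0.3]
opening: 0.602
```

```bash
python3 near.py blue w7;python3 go.py 436.2 -382.2 40 -130.6
```

```text
([173.1, 29.6], 2957, [79, 0, 126, 71]) [ 459.24 -252.28]
([282.4, 158.6], 665, [260, 150, 46, 17]) [ 458.47 -361.5 ]
([282.2, 237.5], 565, [262, 224, 42, 22]) [ 420.43 -406.34]
([314.3, 95.4], 550, [228, 87, 174, 19]) [ 501.8  -342.83]
([15.9, 358.2], 402, [0, 340, 35, 40]) [ 160.   -343.08]
([14.0, 332.6], 162, [2, 322, 26, 24]) [ 182.85 -325.56]
mid [ 439.45 -383.92] len 58.80632721417771 ang 49.688140451539226 tool yaw -130.31185954846077
shift [-0.19  9.16 -0.12] turn [ 0.6   0.29 -0.07] q [-0.73  0.41  1.8   0.    0.94 -0.02] F [ 0.02  0.28 -0.48] open 0.6 t 21.4 pos [ 436.57 -385.13  131.57]
```

View pics/w7.png

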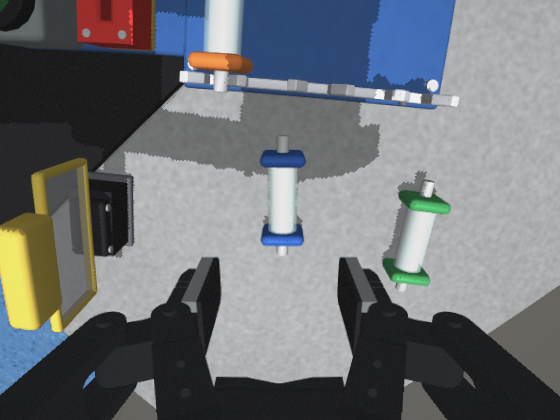

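Orange lies in the near slots (~222,70); blue is at (439.5,-383.9). Descending onto it.

```bash
python3 go.py 439.3 -383.8 3 -130.3
```

```text
shift [-0.26 12.85  0.26] turn [ 0.6  -0.01 -0.07] q [-0.73  0.41  1.8   0.    0.94 -0.02] F [ 0.02  0.28 -0.48] open 0.6 t 21.4 pos [ 436.57 -385.13  131.57]
```

Call:
apply_moves(
  plan="-0.13 1 0.15 0.3 0 0 0.4;-0.13 1.2 0.1 0.3 0 0 0.4;0 1.2 0 0 0 0 0.4;0 1.2 0 0 0 0 0.4;0 1.2 0 0 0 0 0.4;0 1.2 0 0 0 0 0.4;0 1.2 0 0 0 0 0.4;0 1.2 0 0 0 0 0.4;0 0.8 0 0 0 0 0.4;0 0 0 0 0 0 0.4;0 0 0 0 0 0 0.4",
)

```text
clock: 22.5
eef_pos: [442.1, -382.7, 21.3]
tcp_rot: [-1.569, 0.002, -2.272]
contact_force: [-0.2, 0.3, -0.2]
opening: 0.602
```

```bash
python3 go.py 439.3 -383.8 3 -130.3
```

```text
shift [ 0.27  1.83 -0.15] turn [-0.09  0.15 -0.09] q [-0.72  0.56  1.86  0.    0.72 -0.02] F [-0.23  0.33 -0.24] open 0.602 t 22.5 pos [ 442.15 -382.7    21.3 ]
```

Call:
apply_moves(
  plan="0.25 0.6 -0.15 0 0.15 0 0.4;0 0.6 0 0 0 0 0.4;0 0.5 0 0 0 0 0.4;0 0 0 0 0 0 0.4;0 0 0 0 0 0 0.5;0 0 0 0 0 0 0.6;0 0 0 0 0 0 0.7;0 0 0 0 0 0 0.8;0 0 0 0 0 0 0.8;0 0 0 0 0 0 0.8;0 0 0 0 0 0 0.8",
)

```text
clock: 23.6
eef_pos: [440.2, -384.7, 4.7]
tcp_rot: [-1.566, 0.001, -2.274]
contact_force: [0.6, 0.1, -1.0]
opening: 0.246
```

Call:
apply_moves(
  plan="0 -0.5 0 0 0 0 0.8;0 -1 0 0 0 0 0.8;0 -1.5 0 0 0 0 0.8;0 -1.5 0 0 0 0 0.8;0 -2 0 0 0 0 0.8;0 -2 0 0 0 0 0.8;0 -2 0 0 0 0 0.8;0 -2 0 0 0 0 0.8;0 -1.5 0 0 1.6 0 0.8;0 0 0 0 1.6 0 0.8;0 0 0 0 1.6 0 0.8;0 0 0 0 0 0 0.8",
)

```text
clock: 24.8
eef_pos: [440.0, -384.8, 161.3]
tcp_rot: [-1.559, 0.002, -2.363]
contact_force: [0.2, -0.1, -1.3]
opening: 0.246
```

```bash
python3 go.py 533.2 -311.3 125
```

```text
shift [-11.79   3.67   1.27] turn [-0.68 -0.31 -0.13] q [-0.72  0.36  1.79  0.    0.97  0.07] F [ 0.19 -0.08 -1.26] open 0.246 t 24.8 pos [ 439.95 -384.8   161.29]
```

Call:
apply_moves(
  plan="-1.5 0 0.2 -0.35 -0.3 0 0.8;-1.5 0 0.2 -0.35 0 0 0.8;-1.5 0 0.2 0 0 0 0.8;-1.5 0 0.2 0 0 0 0.8;-1.5 0 0.2 0 0 0 0.8;-1.5 0 0.2 0 0 0 0.8;-1.4 0 0.1 0 0 0 0.8;-1.4 0 0 0 0 0 0.8;0 1 0 0 0 0 0.8;0 1 0 0 0 0 0.8;0 1 0 0 0 0 0.8;0 1 0 0 0 0 0.8;0 1 0 0 0 0 0.8;0 0 0 0 0 0 0.8;0 0 0 0 0 0 0.8",
)

```text
clock: 26.3
eef_pos: [538.1, -301.9, 102.0]
tcp_rot: [-1.58, 0.001, -2.356]
contact_force: [0.6, -0.6, -1.5]
opening: 0.246
```

```bash
python3 go.py 533.2 -311.3 40.7
```

```text
shift [1.02 6.13 0.38] turn [ 0.54  0.09 -0.04] q [-0.52  0.49  1.75  0.    0.92  0.27] F [ 0.63 -0.56 -1.53] open 0.246 t 26.3 pos [ 538.09 -301.87  102.03]
```

Call:
apply_moves(
  plan="0.5 0 0.2 0.3 0.1 0 0.8;0.5 0.5 0.2 0.25 0 0 0.8;0 0.8 0 0 0 0 0.8;0 0.8 0 0 0 0 0.8;0 0.6 0 0 0 0 0.8;0 0 0 0 0 0 0.8;0 0 0 0 0 0 0.8",
)

```text
clock: 27.0
eef_pos: [533.7, -313.5, 73.4]
tcp_rot: [-1.568, 0.001, -2.359]
contact_force: [0.1, -0.8, -1.3]
opening: 0.248
```

```bash
python3 go.py 533.2 -311.3 40.7
```

```text
shift [-0.12  3.27 -0.2 ] turn [-0.15 -0.06 -0.06] q [-0.53  0.52  1.77  0.    0.85  0.25] F [ 0.09 -0.78 -1.33] open 0.248 t 27.0 pos [ 533.7  -313.48   73.41]
```

Call:
apply_moves(
  plan="-0.12 0.3 -0.2 -0.1 0 0 0.8;0 0.6 0 0 0 0 0.8;0 0.6 0 0 0 0 0.8;0 0.6 0 0 0 0 0.8;0 0.5 0 0 0 0 0.8;0 0.4 0 0 0 0 0.8;0 0.2 0 0 0 0 0.8;0 0 0 0 0 0 0.8",
)

```text
clock: 27.8
eef_pos: [533.8, -311.0, 40.4]
tcp_rot: [-1.57, 0.001, -2.358]
contact_force: [-2.3, 1.9, 3.4]
opening: 0.247
```

```bash
python3 go.py 533.2 -311.3 40.7
```

```text
shift [ 0.07 -0.03 -0.02] turn [-0.07 -0.04 -0.07] q [-0.53  0.57  1.78  0.    0.79  0.26] F [-2.26  1.88  3.42] open 0.247 t 27.8 pos [ 533.8  -310.98   40.39]
```

Call:
apply_moves(
  plan="0 0 0 0 0 0 0.7;0 0 0 0 0 0 0.6;0 0 0 0 0 0 0.6;0 0 0 0 0 0 0.6;0 -1 0 0 0 0 0.6;0 -1.5 0 0 0 0 0.6;0 -2 0 0 0 0 0.6;0 -2 0 0 0 0 0.6;0 -2 0 0 0 0 0.6;0 -2 0 0 0 0 0.6;0 -1 0 0 0 0 0.4;0 0 0 0 0 0 0.4;0 0 0 0 0 0 0.4",
)

```text
clock: 29.1
eef_pos: [534.7, -311.7, 167.9]
tcp_rot: [-1.564, 0.003, -2.358]
contact_force: [-0.1, -0.4, 0.3]
opening: 0.603
```

```bash
python3 go.py 493.5 -471.5 140 -137.6
```

```text
shift [14.2   2.81  8.4 ] turn [-0.41  2.47 -0.17] q [-0.53  0.4   1.71  0.    1.02  0.26] F [-0.12 -0.36  0.32] open 0.603 t 29.1 pos [ 534.71 -311.72  167.89]
```

Call:
apply_moves(
  plan="1.6 0 1 -0.3 0.8 0 0.4;1.6 0 1 0 0.8 0 0.4;1.6 0 1 0 0.8 0 0.4;1.6 0 1 0 0 0 0.4;1.6 0 1 0 0 0 0.4;1.6 0.5 1 0 0 0 0.4;1.6 0.5 1 0 0 0 0.4;1.6 1 1 0 0 0 0.4;1 1 0.4 0 0 0 0.4;0 0 0 0 0 0 0.4;0 0 0 0 0 0 0.4",
)

```text
clock: 30.2
eef_pos: [481.6, -481.9, 127.3]
tcp_rot: [-1.579, 0.001, -2.411]
contact_force: [-0.5, -0.3, -0.1]
opening: 0.601
```

```bash
python3 near.py green w8;python3 go.py 493.5 -471.5 40 -137.6
```

```text
([287.6, 141.0], 653, [265, 133, 46, 16]) [ 518.47 -455.61]
([287.5, 223.2], 561, [267, 210, 43, 21]) [ 475.02 -495.02]
mid [ 496.74 -475.31] len 58.65039846972909 ang 42.20659203323453 tool yaw -137.79340796676547
shift [-1.56  8.73  0.12] turn [ 0.48 -0.49 -0.03] q [-0.79  0.54  1.58  0.    1.02  0.05] F [ 0.15  0.95 -0.3 ] open 0.6 t 30.25 pos [ 481.58 -481.61  127.26]
```

View pics/w8.png

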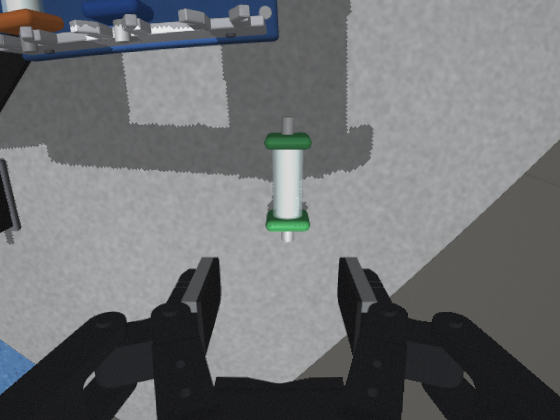

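```bash
python3 go.py 496.6 -475.2 4 -137.8
```

```text
shift [-1.54 12.32  0.63] turn [ 0.48 -0.29 -0.03] q [-0.79  0.54  1.58  0.    1.02  0.05] F [ 0.15  0.95 -0.3 ] open 0.6 t 30.25 pos [ 481.58 -481.61  127.26]
```

Call:
apply_moves(
  plan="-0.8 0 0.3 0.25 -0.3 0 0.4;-0.7 1 0.3 0.2 0 0 0.4;0 1.2 0 0 0 0 0.4;0 1.2 0 0 0 0 0.4;0 1.2 0 0 0 0 0.4;0 1.2 0 0 0 0 0.4;0 1.2 0 0 0 0 0.4;0 1.2 0 0 0 0 0.4;0 1.2 0 0 0 0 0.4;0 0.8 0 0 0 0 0.4;0 0 0 0 0 0 0.4;0 0 0 0 0 0 0.4",
)

```text
clock: 31.45
eef_pos: [499.3, -472.2, 15.4]
tcp_rot: [-1.572, 0.001, -2.401]
contact_force: [0.3, -0.7, -0.3]
opening: 0.601
```

```bash
python3 go.py 496.6 -475.2 4 -137.8
```

```text
shift [0.4  1.14 0.04] turn [ 0.08  0.23 -0.06] q [-0.76  0.69  1.62  0.    0.84  0.07] F [ 0.31 -0.75 -0.27] open 0.601 t 31.45 pos [ 499.3  -472.24   15.44]
```

Call:
apply_moves(
  plan="0.4 0.4 0 0 0.2 0 0.4;0 0.4 0 0 0 0 0.4;0 0.3 0 0 0 0 0.4;0 0 0 0 0 0 0.4;0 0 0 0 0 0 0.5;0 0 0 0 0 0 0.6;0 0 0 0 0 0 0.7;0 0 0 0 0 0 0.8;0 0 0 0 0 0 0.8;0 0 0 0 0 0 0.8;0 0 0 0 0 0 0.8",
)

```text
clock: 32.55
eef_pos: [497.2, -476.4, 5.9]
tcp_rot: [-1.568, 0.001, -2.405]
contact_force: [0.3, -0.4, 0.0]
opening: 0.249
```

Call:
apply_moves(
  plan="0 -0.5 0 0 0 0 0.8;0 -1 0 0 0 0 0.8;0 -1.5 0 0 0 0 0.8;0 -1.5 0 0 0 0 0.8;0 -2 0 0 0 0 0.8;0 -2 0 0 0 0 0.8;0 -2 0 0 0 0 0.8;0 -2 0 0 0 0 0.8;0 -1 0 0 -0.9 0 0.8;0 0 0 0 -0.9 0 0.8;0 0 0 0 -0.9 0 0.8;0 0 0 0 0 0 0.8",
)

```text
clock: 33.75
eef_pos: [497.5, -476.8, 156.7]
tcp_rot: [-1.562, 0.001, -2.353]
contact_force: [-0.5, -1.0, -1.6]
opening: 0.247
```

```bash
python3 go.py 574.2 -352.4 105
```

```text
shift [-14.22   5.16  -3.38] turn [-0.5   0.25 -0.07] q [-0.77  0.52  1.56  0.    1.06  0.02] F [-0.53 -1.03 -1.58] open 0.247 t 33.75 pos [ 497.53 -476.79  156.68]
```

Call:
apply_moves(
  plan="-1.5 0 -0.4 -0.25 0.25 0 0.8;-1.5 0 -0.4 -0.25 0 0 0.8;-1.5 0 -0.4 0 0 0 0.8;-1.5 0 -0.4 0 0 0 0.8;-1.5 0 -0.4 0 0 0 0.8;-1.5 0 -0.4 0 0 0 0.8;-1.5 0 -0.4 0 0 0 0.8;-1.4 0 -0.4 0 0 0 0.8;-1.2 0 0 0 0 0 0.8;-1 0.5 0 0 0 0 0.8;0 1 0 0 0 0 0.8;0 1 0 0 0 0 0.8;0 1 0 0 0 0 0.8;0 0 0 0 0 0 0.8;0 0 0 0 0 0 0.8",
)

```text
clock: 35.25
eef_pos: [579.8, -341.1, 113.7]
tcp_rot: [-1.579, 0.0, -2.357]
contact_force: [0.5, 0.2, -1.2]
opening: 0.243
```

```bash
python3 go.py 574.2 -352.4 42
```

```text
shift [1.2  7.17 0.46] turn [ 0.46  0.03 -0.02] q [-0.54  0.55  1.61  0.    0.99  0.25] F [ 0.51  0.17 -1.19] open 0.243 t 35.25 pos [ 579.83 -341.1   113.73]
```

Call:
apply_moves(
  plan="0.6 0 0.2 0.25 0 0 0.8;0.6 0.6 0.2 0.2 0 0 0.8;0 0.8 0 0 0 0 0.8;0 0.8 0 0 0 0 0.8;0 0.8 0 0 0 0 0.8;0 0.8 0 0 0 0 0.8;0 0 0 0 0 0 0.8;0 0 0 0 0 0 0.8",
)

```text
clock: 36.05
eef_pos: [573.3, -354.5, 72.5]
tcp_rot: [-1.57, 0.001, -2.359]
contact_force: [0.5, -0.0, -1.4]
opening: 0.244
```

```bash
python3 go.py 574.2 -352.4 42
```

```text
shift [-0.21  3.05 -0.09] turn [-0.06 -0.05 -0.04] q [-0.56  0.6   1.63  0.    0.91  0.23] F [ 0.46 -0.04 -1.36] open 0.244 t 36.05 pos [ 573.32 -354.46   72.53]
```

Call:
apply_moves(
  plan="-0.2 0.2 -0.1 0 0 0 0.8;0 0.6 0 0 0 0 0.8;0 0.6 0 0 0 0 0.8;0 0.6 0 0 0 0 0.8;0 0.5 0 0 0 0 0.8;0 0.4 0 0 0 0 0.8;0 0.1 0 0 0 0 0.8;0 0 0 0 0 0 0.8",
)

```text
clock: 36.85
eef_pos: [574.8, -352.3, 41.7]
tcp_rot: [-1.569, 0.001, -2.358]
contact_force: [-1.1, 1.6, 1.9]
opening: 0.25
```

```bash
python3 go.py 574.2 -352.4 42
```

```text
shift [ 0.05 -0.03 -0.04] turn [-0.13 -0.03 -0.04] q [-0.55  0.64  1.65  0.    0.86  0.23] F [-1.14  1.56  1.91] open 0.25 t 36.85 pos [ 574.83 -352.35   41.7 ]
```

Call:
apply_moves(
  plan="0 0 0 0 0 0 0.7;0 0 0 0 0 0 0.6;0 0 0 0 0 0 0.6;0 0 0 0 0 0 0.6;0 -1 0 0 0 0 0.6;0 -1.5 0 0 0 0 0.6;0 -2 0 0 0 0 0.6;0 -2 0 0 0 0 0.6;0 -2 0 0 0 0 0.6;0 -2.5 0 0 0 0 0.5;0 -3 0 0 0 0 0.4;0 -3 0 0 0 0 0.4;0 0 0 0 0 0 0.4",
)

```text
clock: 38.15
eef_pos: [575.2, -352.8, 228.5]
tcp_rot: [-1.562, 0.002, -2.358]
contact_force: [0.6, -0.7, -0.6]
opening: 0.599
```

```bash
python3 go.py 323.7 -308.2 220
```

```text
shift [ 14.68   0.64 -20.91] turn [-0.5  -0.03 -0.13] q [-0.55  0.43  1.53  0.    1.18  0.23] F [ 0.61 -0.66 -0.58] open 0.599 t 38.15 pos [ 575.21 -352.76  228.5 ]
```

Call:
apply_moves(
  plan="0 0 -2 -0.5 0 0 0.4;0 0 -2.5 0 0 0 0.4;0 0 -2.5 0 0 0 0.4;1 0 -2.5 0 0 0 0.4;1 0 -2 0 0 0 0.4;1 0 -1 0 0 0 0.4;1 0 0 0 0 0 0.4;0 0 0 0 0 0 0.4;0 0 0 0 0 0 0.4",
)

```text
clock: 39.05
eef_pos: [455.3, -291.8, 233.8]
tcp_rot: [-1.562, 0.004, -2.358]
contact_force: [-0.8, -0.2, 0.5]
opening: 0.6
```

```bash
python3 - <<'E'
from meas import *
print(tool()[1]); im,C=grab('wrist','w9')
ex=np.array([.706,-.708]);ey=np.array([.708,.706]);c=np.array([533.2,-311.3])
for s in (-1,0,1): print(s,proj(C,[(*(c+58*s*ex+y*ey),52) for y in (-45,0,45)]).round(0).tolist())
E
python3 go.py 323.7 -308.2 220
```

```text
[ 455.31 -291.76  233.85]
-1 [[289.0, 183.0], [289.0, 134.0], [290.0, 81.0]]
0 [[351.0, 183.0], [354.0, 134.0], [356.0, 82.0]]
1 [[412.0, 183.0], [417.0, 134.0], [422.0, 83.0]]
shift [10.5   1.27 -8.15] turn [-0.49 -0.04 -0.24] q [-0.57  0.21  1.82  0.    1.1   0.21] F [ 0.11  0.19 -0.93] open 0.603 t 39.1 pos [ 455.43 -291.81  233.81]
```

View pics/w9.png

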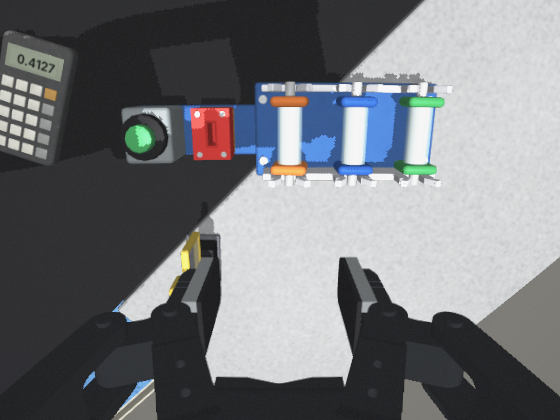

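All three tubes sit where the stations project (columns 289/354/417). Now back to the guard.

Call:
apply_moves(
  plan="1.5 0 -1.1 -0.25 0 -0.1 0.4;1.5 0 -1.1 -0.25 0 -0.1 0.4;1.5 0 -1.1 0 0 0 0.4;1.5 0 -1.1 0 0 0 0.4;1.5 0 -1.1 0 0 0 0.4;1.5 0 -1.1 0 0 0 0.4;1.5 0 -1.1 0 0 0 0.4;0 1 -0.3 0 0 0 0.4;0 1 0 0 0 0 0.4;0 1 0 0 0 0 0.4;0 1 0 0 0 0 0.4;0 1 0 0 0 0 0.4;0 1 0 0 0 0 0.4;0 0 0 0 0 0 0.4;0 0 0 0 0 0 0.4",
)

```text
clock: 40.6
eef_pos: [312.7, -309.5, 166.3]
tcp_rot: [-1.575, 0.0, -2.359]
contact_force: [-0.4, 0.4, 0.7]
opening: 0.601
```

```bash
python3 go.py 323.2 -307.7 87
```

```text
shift [-0.87  7.93  0.65] turn [ 0.22 -0.09 -0.02] q [-0.78  0.15  2.08  0.    0.92  0.  ] F [-0.41  0.41  0.71] open 0.601 t 40.6 pos [ 312.66 -309.51  166.34]
```

Call:
apply_moves(
  plan="-0.45 0 0.3 0.2 -0.1 0 0.4;-0.45 0 0.3 0 0 0 0.4;0 1 0 0 0 0 0.4;0 1 0 0 0 0 0.4;0 1 0 0 0 0 0.4;0 0 0 0 0 0 0.4;0 0 0 0 0 0 0.4",
)

```text
clock: 41.3
eef_pos: [325.1, -307.5, 134.2]
tcp_rot: [-1.569, 0.0, -2.357]
contact_force: [0.2, -0.6, -0.7]
opening: 0.598
```

```bash
python3 go.py 323.2 -307.7 87
```

```text
shift [ 0.15  4.72 -0.13] turn [-0.08  0.06 -0.02] q [-0.76  0.21  2.09  0.    0.84  0.02] F [ 0.19 -0.56 -0.7 ] open 0.598 t 41.3 pos [ 325.08 -307.51  134.22]
```

Call:
apply_moves(
  plan="0.15 0.8 -0.13 0 0 0 0.4;0 0.9 0 0 0 0 0.4;0 0.9 0 0 0 0 0.4;0 0.9 0 0 0 0 0.4;0 0.8 0 0 0 0 0.4;0 0.3 0 0 0 0 0.4;0 0 0 0 0 0 0.4;0 0 0 0 0 0 0.4",
)

```text
clock: 42.1
eef_pos: [322.6, -307.7, 83.8]
tcp_rot: [-1.57, 0.0, -2.357]
contact_force: [0.0, 0.2, 0.4]
opening: 0.604
```

```bash
python3 go.py 323.2 -307.7 87
```

```text
shift [-0.04 -0.32  0.04] turn [-0.04  0.03 -0.02] q [-0.77  0.29  2.13  0.    0.72  0.02] F [0.04 0.22 0.36] open 0.604 t 42.1 pos [ 322.62 -307.71   83.76]
```

Call:
apply_moves(
  plan="-0.04 -0.3 0.04 0 0 0 0.4;0 0 0 0 0 0 0.4;0 0 0 0 0 0 0.6;0 0 0 0 0 0 0.7;0 0 0 0 0 0 0.8;0 0 0 0 0 0 1;0 0 0 0 0 0 1;0 0 0 0 0 0 1;0 0 0 0 0 0 1",
  squeeze=60,
)

```text
clock: 43.0
eef_pos: [323.8, -308.2, 88.3]
tcp_rot: [-1.568, 0.0, -2.357]
contact_force: [-0.8, -0.1, 0.1]
opening: 0.204
```

```bash
python3 go.py 323.2 -307.7 87
```

```text
shift [ 0.01  0.13 -0.08] turn [-0.16  0.03 -0.03] q [-0.76  0.29  2.13  0.    0.73  0.02] F [-0.81 -0.09  0.11] open 0.204 t 43.0 pos [ 323.82 -308.19   88.32]
```

Call:
apply_moves(
  plan="0 -0.6 0 0 0 0 1;0 -0.8 0 0 0 0 1;0 -1 0 0 0 0 1;0 -1.5 0 0 0 0 1;0 -1.5 0 0 0 0 1;0 -1.5 0 0 0 0 1;0 -1.5 0 0 0 0 1;0 -1.5 0 0 0 0 1;0 0 0 0 0 0 1;0 0 0 0 0 0 1",
)

```text
clock: 44.0
eef_pos: [323.2, -307.6, 196.5]
tcp_rot: [-1.566, 0.0, -2.357]
contact_force: [0.1, 0.3, -2.2]
opening: 0.202
```

```bash
python3 go.py 443.8 -221.4 160
```

```text
shift [-14.63   3.67   2.4 ] turn [-0.29  0.03 -0.03] q [-0.76  0.11  2.04  0.    0.99  0.02] F [ 0.12  0.29 -2.19] open 0.202 t 44.0 pos [ 323.17 -307.63  196.47]
```

Call:
apply_moves(
  plan="-1.6 0 0.3 -0.3 0 0 1;-1.6 0 0.3 0 0 0 1;-1.6 0 0.3 0 0 0 1;-1.6 0 0.3 0 0 0 1;-1.6 0 0.3 0 0 0 1;-1.6 0 0.3 0 0 0 1;-1.6 0 0.3 0 0 0 1;-1.6 0 0.2 0 0 0 1;-1 0 0 0 0 0 1;0 1 0 0 0 0 1;0 1 0 0 0 0 1;0 1 0 0 0 0 1;0 0 0 0 0 0 1;0 0 0 0 0 0 1",
)

```text
clock: 45.4
eef_pos: [434.1, -221.0, 154.9]
tcp_rot: [-1.585, -0.004, -2.359]
contact_force: [0.3, -0.5, -2.3]
opening: 0.2
```

```bash
python3 go.py 443.8 -221.4 140 -135.1
```

```text
shift [-0.66  1.48  0.74] turn [ 0.83 -0.05  0.24] q [-0.47  0.24  1.98  0.    0.93  0.31] F [ 0.35 -0.5  -2.32] open 0.2 t 45.4 pos [ 434.08 -220.97  154.91]
```

Call:
apply_moves(
  plan="-0.33 0.3 0.37 0.4 0 0.1 1;-0.33 0.3 0.37 0.4 0 0.1 1;0 0.4 0 0 0 0 1;0 0.3 0 0 0 0 1;0 0 0 0 0 0 1;0 0 0 0 0 0 1",
)

```text
clock: 46.0
eef_pos: [445.0, -222.4, 141.3]
tcp_rot: [-1.569, 0.0, -2.36]
contact_force: [0.8, -0.9, -1.7]
opening: 0.203
```

```bash
python3 go.py 443.8 -221.4 130 -135.1
```

```text
shift [ 0.02  1.13 -0.16] turn [-0.13 -0.1  -0.  ] q [-0.47  0.27  1.99 -0.    0.88  0.32] F [ 0.75 -0.86 -1.7 ] open 0.203 t 46.0 pos [ 445.04 -222.41  141.35]
```

Call:
apply_moves(
  plan="0 0.2 -0.14 -0.1 -0.1 0 1;0 0.3 0 0 0 0 1;0 0.3 0 0 0 0 1;0 0 0 0 0 0 1;0 0 0 0 0 0 1",
)

```text
clock: 46.5
eef_pos: [443.9, -221.3, 132.8]
tcp_rot: [-1.57, 0.0, -2.358]
contact_force: [0.4, 0.4, -2.6]
opening: 0.203
```

```bash
python3 go.py 443.8 -221.4 104 -135.1
python3 - <<'E'
from h import *
im,C=grab('wrist','w10'); print(proj(C,[(442.8,-220.7,50)]))
E
```

```text
shift [ 0.01  2.88 -0.01] turn [-0.03  0.01 -0.01] q [-0.47  0.28  1.99 -0.    0.87  0.32] F [ 0.37  0.44 -2.59] open 0.203 t 46.5 pos [ 443.93 -221.34  132.85]
[[276.95 212.88]]
```

View pics/w10.png

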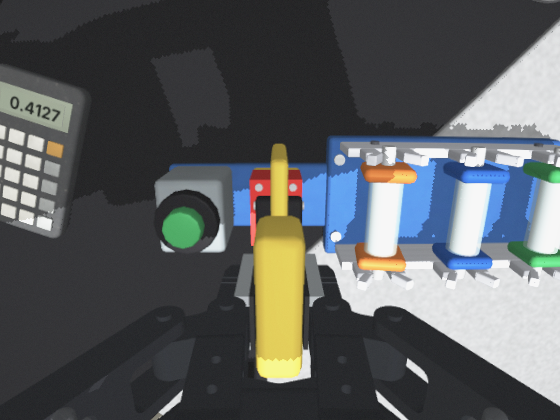

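Aligned: the guard (~280,270) is centred over the red switch (~277). Pushing down in small steps.

Call:
apply_moves(
  plan="0 0.4 0 0 0 0 1;0 0.4 0 0 0 0 1;0 0.4 0 0 0 0 1;0 0 0 0 0 0 1",
)

```text
clock: 46.95
eef_pos: [444.2, -221.4, 120.2]
tcp_rot: [-1.57, 0.0, -2.358]
contact_force: [-0.1, 0.3, 0.3]
opening: 0.199
```

```bash
python3 go.py 443.8 -221.4 104 -135.1
```

```text
shift [ 0.03  1.62 -0.02] turn [-0.06  0.01 -0.02] q [-0.47  0.3   2.    0.    0.84  0.32] F [-0.1   0.35  0.25] open 0.199 t 46.95 pos [ 444.16 -221.36  120.17]
```

Tongue is in. Continue.

Call:
apply_moves(
  plan="0.02 0.4 0 0 0 0 1;0 0.4 0 0 0 0 1;0 0.4 0 0 0 0 1;0 0.3 0 0 0 0 1;0 0.2 0 0 0 0 1;0 0 0 0 0 0 1",
)

```text
clock: 47.55
eef_pos: [443.7, -221.1, 104.6]
tcp_rot: [-1.572, 0.0, -2.358]
contact_force: [-1.2, 1.6, -3.2]
opening: 0.199
```

```bash
python3 go.py 443.8 -221.4 104 -135.1
```

```text
shift [0.01 0.06 0.03] turn [ 0.05 -0.   -0.01] q [-0.47  0.32  2.01  0.    0.8   0.32] F [-1.2   1.63 -3.22] open 0.199 t 47.55 pos [ 443.69 -221.1   104.58]
```

Call:
apply_moves(
  plan="0 0.2 0 0 0 0 1;0 0.2 0 0 0 0 1",
)

```text
clock: 47.75
eef_pos: [444.0, -221.2, 104.3]
tcp_rot: [-1.572, 0.0, -2.358]
contact_force: [-12.8, 6.2, 38.6]
opening: 0.204
```

```bash
python3 go.py 443.8 -221.4 104 -135.1
```

```text
shift [ 0.03  0.03 -0.  ] turn [ 0.05 -0.01 -0.02] q [-0.47  0.32  2.01  0.    0.8   0.32] F [-12.85   6.22  38.61] open 0.204 t 47.75 pos [ 444.04 -221.17  104.27]
```

Call:
apply_moves(
  plan="0 0 0 0 0 0 1;0 0 0 0 0 0 0.8;0 0 0 0 0 0 0.6;0 0 0 0 0 0 0.4;0 0 0 0 0 0 0.4;0 -1 0 0 0 0 0.4;0 -1.5 0 0 0 0 0.4;0 -2 0 0 0 0 0.4;0 -2 0 0 0 0 0.4;0 -2 0 0 0 0 0.4;0 -2 0 0 0 0 0.4;0 0 0 0 0 0 0.4;0 0 0 0 0 0 0.4",
)

```text
clock: 49.05
eef_pos: [445.7, -222.4, 217.1]
tcp_rot: [-1.567, 0.002, -2.358]
contact_force: [0.0, -0.1, -0.1]
opening: 0.601
```

```bash
python3 go.py 404 -181.7 120 -135.1
python3 - <<'E'
from h import *
im,C=grab('wrist','w11')
y=mask(im,(20,100,150),(35,255,255)); b=sorted(blobs(y,100),key=lambda b:-b[1])[:2]
for q in b: print(q,onz(C,[q[0]],137.)[0])
g=[b for b in blobs(mask(im,*COL['green']),150) if b[0][0]<260]; print(g,[onz(C,[g[0][0]],z)[0] for z in (66,72,78)] if g else 0)
# block top rows/cols projected if fully home
ex=np.array([.706,-.708]);ey=np.array([.708,.706]);o=np.array([442.8,-220.7])
for z in (137.,142.): print(z,proj(C,[(*(o+sx*9*ex+sy*30*ey),z) for sx in(-1,1) for sy in(-1,1)]).round(1).tolist())
s,S=grab('scene','s11');d,D=grab('side','d11')
for n,i,c in(('s',s,S),('d',d,D)): print(n,proj(c,[(*o,137)]),blobs(mask(i,*COL['yellow'],(220,220,300,300)),100))
cv2.imwrite('pics/w11c.png',im)
E
```

```text
shift [ 0.1   9.69 -5.86] turn [-0.24 -0.   -0.09] q [-0.47  0.17  1.92  0.    1.05  0.32] F [ 0.05 -0.13 -0.07] open 0.601 t 49.05 pos [ 445.67 -222.37  217.14]
([273.9, 205.9], 1732, [261, 169, 27, 96]) [ 447.5  -216.44  137.  ]
([274.0, 147.2], 295, [270, 131, 10, 33]) [ 474.71 -189.64  137.  ]
[([205.0, 188.5], 465, [191, 177, 30, 30])] [array([ 400.97, -179.51,   66.  ]), array([ 402.97, -179.28,   72.  ]), array([ 404.97, -179.05,   78.  ])]
137.0 [[260.5, 256.7], [259.0, 170.2], [286.9, 256.7], [287.5, 170.2]]
142.0 [[260.2, 260.0], [258.6, 171.9], [287.1, 259.9], [287.7, 171.8]]
s [[288.29 247.12]] [([289.4, 254.2], 211, [285, 239, 10, 38])]
d [[277.21 255.46]] [([278.6, 262.5], 202, [274, 246, 9, 41])]
```

View pics/w11.png

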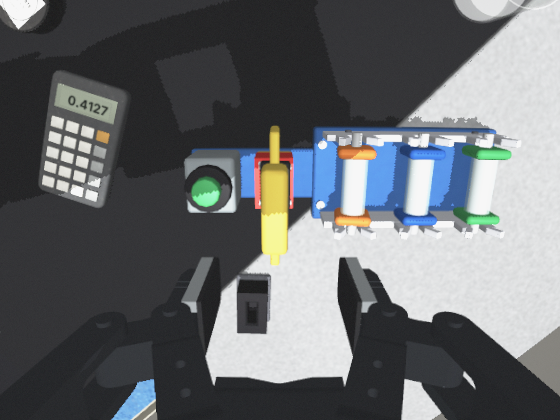

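Call:
apply_moves(
  plan="0 0 -2 -0.2 0 0 0.6;0 0 -2 0 0 0 0.8;0 0 -2 0 0 0 1;0 0 0 0 -8.5 0 1;0 0 0 0 -8.5 0 1;0 0 0 0 -8.5 0 1;0 0 0 0 -8.5 0 1;0 0 0 0 -8.5 0 1;0 0 0 0 -8.5 0 1;0 0 0 0 -8.5 0 1;0 0 0 0 -8.5 0 1;0 0 0 0 -8.5 0 1;0 0 0 0 -8.5 0 1;0 0 0 0 -4 0 1;0 0 0 0 0 0 1;0 0 0 0 0 0 1",
)

```text
clock: 50.8
eef_pos: [392.7, -174.2, 202.0]
tcp_rot: [-1.579, 0.027, -0.781]
contact_force: [0.5, 0.3, 0.3]
opening: 0.001
```

```bash
python3 go.py 401.5 -179.2 110 -45.1
```

```text
shift [1.23 9.16 0.34] turn [ 0.5   0.36 -1.53] q [-0.42  0.09  2.04  0.    1.03 -1.21] F [0.49 0.28 0.27] open 0.001 t 50.8 pos [ 392.71 -174.16  201.96]
```

Call:
apply_moves(
  plan="0.6 0 0.17 0.25 0.2 -0.8 1;0.6 0.5 0.17 0.25 0.15 -0.7 1;0 1 0 0 0 0 1;0 1 0 0 0 0 1;0 1 0 0 0 0 1;0 1 0 0 0 0 1;0 1 0 0 0 0 1;0 1 0 0 0 0 1;0 1 0 0 0 0 1;0 1 0 0 0 0 1;0 0 0 0 0 0 1;0 0 0 0 0 0 1",
)

```text
clock: 52.0
eef_pos: [403.2, -180.2, 107.0]
tcp_rot: [-1.571, 0.002, -0.793]
contact_force: [-0.3, -0.1, 0.4]
opening: 0.002
```

```bash
python3 go.py 401.5 -179.2 85 -45.1
```

```text
shift [-0.19  2.2  -0.05] turn [ 0.03 -0.32 -0.11] q [-0.42  0.25  2.12  0.    0.77 -1.2 ] F [-0.34 -0.1   0.43] open 0.002 t 52.0 pos [ 403.25 -180.18  107.01]
```

Call:
apply_moves(
  plan="-0.1 0.8 0 0 -0.3 0 1;0 0.8 0 0 0 0 1;0 0.6 0 0 0 0 1;0 0.3 0 0 0 0 1;0 0 0 0 0 0 1",
)

```text
clock: 52.5
eef_pos: [403.4, -179.8, 80.8]
tcp_rot: [-1.57, -0.0, -0.787]
contact_force: [0.2, 0.3, 2.9]
opening: -0.001
```

Call:
apply_moves(
  plan="0 0.2 0 0 0 0 1;0 0.2 0 0 0 0 1;0 0.1 0 0 0 0 1",
)

```text
clock: 52.8
eef_pos: [403.5, -179.8, 76.0]
tcp_rot: [-1.57, -0.0, -0.787]
contact_force: [-2.2, 0.7, 8.0]
opening: 0.004
```

Call:
apply_moves(
  plan="0 0.15 0 0 0 0 1;0 0.1 0 0 0 0 1",
)

```text
clock: 53.0
eef_pos: [403.6, -179.8, 75.6]
tcp_rot: [-1.57, -0.0, -0.787]
contact_force: [-8.5, 4.4, 27.5]
opening: 0.001
```

Call:
apply_moves(
  plan="0 0 0 0 0 0 1;0 -1 0 0 0 0 1;0 -1.5 0 0 0 0 1;0 -2 0 0 0 0 1;0 -2 0 0 0 0 1;0 -2 0 0 0 0 1;0 -2 0 0 0 0 1;0 -2 0 0 0 0 1;0 0 0 0 0 0 1;0 0 0 0 0 0 1",
)

```text
clock: 54.0
eef_pos: [403.6, -179.9, 209.5]
tcp_rot: [-1.569, -0.003, -0.787]
contact_force: [-0.0, 0.5, -0.2]
opening: 0.0
```

Run:
```python
from h import *
s,S=grab('scene','s12');d,D=grab('side','d12')
a=cv2.resize(s[215:320,225:400],None,fx=4,fy=4,interpolation=cv2.INTER_CUBIC);cv2.imwrite('pics/s12c.png',a)
print(r.sense()['contact_force'],r.sense()['clock'],blobs(mask(s,*COL['yellow'],(220,220,300,300)),100),blobs(mask(d,*COL['yellow'],(220,220,300,300)),100))
```

```text
[-0.76  0.03 -0.82] 54.1 [([289.4, 253.8], 219, [284, 239, 11, 38])] [([278.5, 262.0], 204, [274, 246, 9, 41])]
```

View pics/s12c.png

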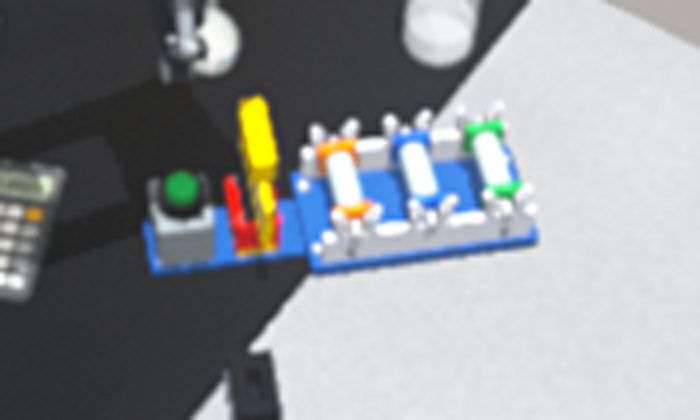

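All three tubes lie in the slots, the guard stands in the switch, and the arm is clear. Handing in.

```bash
python3 -c "
from rig import r
print(r.sign_off())"
```

```text
the job is handed in; nothing more can be done
None
```

I finished the job in about 54 s and handed it in; sign-off gives no verdict. All three tubes are in the roller, the guard is back in the interlock switch, and the start button was pressed last.

- **Guard:** I lifted it straight up and parked it upright in the stand. After the tubes were in, I pushed it back into the switch until it stopped hard. The stop was at about 39 N, within 0.2 mm of the depth I expected from the first grip. In the scene and side views it then appeared within about a pixel of its starting position.
- **Tubes:** I gripped each one at 25 N.
  - Orange is in the near station, blue in the middle and green in the far one.
  - The blue tube had been knocked aside while the guard was being parked, so I measured it again before picking it up.
  - The wrist view and the final picture both show the pins in their slots, at the heights expected.
- **Start button:** I pressed it to its end stop, about 5 mm of measured travel and 27 N, then drew the arm clear.

No check failed. Two points rest on indirect evidence: I judged the button press from travel and force, because there is no reading of it. I didn't measure the bystanders; the arm never went near them.

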